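# Chase the leaning port of a solenoid valve, then clip its coil down

### The arm

A 7-joint arm with a two-finger parallel gripper is mounted at the origin on a cart in front of the work surface, level with it; the furniture and walls round the work are solid. World frame = base frame: x ahead of the robot, y to its left, z up, the work surface at z = 0. Lengths are in m, angles in rad, forces in N, time in s.
With the tool pointing down it reaches from about 0.425 to 0.925 m from the base axis. Payload 6.8 kg.
Tool frame: the origin (TCP) lies on the front face of the gripper's body, between the roots of the fingers; the fingertips stand 73 mm ahead of it and the grasp point (between the pads) lies 54 mm ahead of it; z points along the fingers, y is the direction in which the jaws open and shut (so a half turn about z gives the same grasp; the last joint's range is limited). The gripper opens to 85 mm and grips with 20 to 120 N. Pads are 22 mm wide; open, the fingers measure 114 mm over their backs; the gripper's body (76 mm by 85 mm) begins 54 mm behind the grasp point. The pads swing forward as they close: fully open they stand 13 mm farther back than shut.
Start: joints at [-1.347, 0.477, 0.022, 1.555, -0.011, 1.109, -0.083], TCP at [0.22, 0.638, 0.304] pointing down, gripper open.
Joint ranges: [-2.96, 2.96], [-0.34, 2.1], [-1.41, 1.46], [0.24, 2.44], [-1.37, 4.51], [0.17, 1.92], [-2.96, 2.96]. Speed limits (rad/s): [2.39, 2.39, 3.14, 3.14, 3.14, 3.14, 3.14].

### API

Orientations are given as a unit quaternion [w, x, y, z].
In Python, from station import get_obs, read_camera, hand_in, spot_in, cut_out, spot_point gives the robot as it stands. The module is installed in compiled form; this text tells all that it offers.
- The arm moves only by the tool move_arm, never from a script. Its arguments are lists of equal length, an entry for each row: "gripper": the opening, from 0 (shut) to 1 (fully open); "xyz": the shift along the tool's x, y, z in cm, a list of three; "twist": the turn about the tool's z in rad. A call has 1 to 5 rows; each row is the pose to reach, as a shift and turn from the pose commanded when the call began, along the tool's axes at that moment; what a row does not reach only later rows make up. A row lasts 1/12 s, in which the tool goes at most 41.7 mm and 7.16 degrees, less where a joint would pass 70% of its speed; a pose out of reach is approached as far as the arm can. A call with a gripper value outside its range is refused whole. The fingers move at their own pace and stop on an object; "squeeze" is the grip in N (left out, the last holds). Time passes only in rows, so rows that repeat a pose let the fingers close. It gives the time, the measured TCP pose, the force and the opening at its end, in the units of the state.
- get_obs(): the state, without advancing time (a new reading comes with each control period).
- read_camera(name): name is "side" or "top" or "wrist"; returns a dict with "pixels" (384x512x3 uint8, red, green, blue), "fx", "fy", "cx", "cy" (pixels), "R" (3x3) and "t" (3): a world point X has camera coordinates R X + t. Camera axes: x right, y down, z forward; pixel columns grow to the right and rows downward; lengths in m; the calibration is good to about 2 mm. A picture is of the moment at which its call begins. There is no depth.
- hand_in(): hands the job in, once; it reports no verdict.
Trained networks look in the newest picture that a camera, given by its name, has taken for a name from the list of things; names that differ only in an ending like _2 or _b are one class to them, and where a whole thing is asked for, a point or a joint stands for the part that bears it (a point fixed in the world has none). Each returns a list of dicts, best first, with "p" (0 to 1); they miss things now and then, are a little off and sometimes report something else, mostly with a low value. They report only what shows in the picture. A call takes as long as a camera call.
- spot_in(query, camera): "centre" ([x, y, z] in m, in world coordinates, good to about 4 mm: the middle of the surface that is visible of it).
- cut_out(query, camera): "pixels" (384x512 bool, what is visible of it).
- spot_point(query, camera): "centre" ([x, y, z] in m, in world coordinates, good to about 4 mm: a listed point, or the origin of a listed thing).
The state is a dict: "t": time; "q": joint angles; "joint_vel": joint speeds; "joint_torque": joint torques, N m; "eef_pos": TCP position; "tool_rot": TCP orientation; "contact_force": force on the tool from outside, world axes, zero at the start; "torque": the same for the moment, N m; "gripper_width": opening from 0.0 (shut) to 1.0 (fully open).
Only numpy, scipy, OpenCV 4.12 (cv2) and the standard library are available. Lean on these libraries where they do the work, as an engineer would, in place of code of your own. Each camera call takes 0.05 s, during which the arm holds its last target.

### The job

The solenoid valve in the vise is being overhauled: with the T-wrench, run the tap that is started in its leaning service port down to full depth, breaking the chips as you go: half a turn forward (clockwise, seen from the wrench), a quarter back, half forward, a quarter back, then forward until its blue collar stops on the port. Leave the tap in. Then pick up the spring clip by its red tab and push it sideways into the groove above the coil until it snaps home round the stem, and leave everything else on the bench undisturbed.

Things in the scene. Friction and masses are not known exactly. Their poses are not given: they have to be found in the camera images.
- tap (a joint): angle of the tap in its thread, rad: grows clockwise seen from the wrench (forward, into the hole), 2 mm of depth a turn; starts between 0 and 0.25, full depth is a firm stop at 6.35 where the blue collar meets the port. It resists with about 0.12 N m either way and stays where it is left.
- tap_bar (a point): centre of the T-wrench's steel cross bar (round, 12 mm thick, 70 mm long), on the tap's axis. z: the tap's axis, pointing up out of the hole, 35 degrees from vertical, leaning away from the coil; x: along the bar, turning with it. Below the bar is a 9 mm thick neck, then a chuck 21 mm thick whose top is 31 mm below the bar's centre.
- port (a point): centre of the brass service port's mouth (27 mm wide), where the tap enters, 64 mm down the tap's axis from the bar's centre at the start, 62 mm at full depth; x and z as the vise's: x from the tap towards the coil, z up.
- groove (a point): on the axis of the upright stem over the black coil, 2 mm above the plate (36 x 32 mm) that tops the coil: centre of the clip's eye when home. The stem in the groove is 14 mm thick; the groove is 7 mm high, under a cap 22 mm wide, 9 mm high, bevelled below. z up; x points away from the tap, whose bar stands 100 mm off on the -x side. The clip may enter from any side.
- clip: loose spring clip of 4 mm wire lying flat, 76 g: a U with an upright red tab at its back. Origin under its eye's centre; x points out of the mouth (the way it is pushed), z up. Flared arm ends, 28 mm wide, reach 19 mm ahead of the origin; the 10 mm throat, 6 mm ahead, springs open over the stem at a push of 3 to 8 N; home, it has about 1 mm of play.
- clip_eye (a point): centre of the clip's eye, 2 mm above its underside; axes as the clip's
- clip_tab (a point): grip point on the clip's red tab, 20 mm above the clip's underside and 29 mm behind its eye. The tab is an upright plate 22 mm long (along the clip's x), 9 mm thick (along y), its top 30 mm above the clip's underside; axes as the clip's.
- parts_dish: bystander, to be left alone: a small round dish of screws, 72 mm across, 14 mm high; origin under its centre
- screwdriver_2: bystander, to be left alone: a blue-handled screwdriver, 130 mm long, 16 mm thick; origin under its centre
- run_capacitor_1: bystander, to be left alone: a black standing capacitor, 36 mm across, 71 mm high; origin under its centre
- cutters: bystander, to be left alone: orange-handled side cutters, 148 x 45 x 10 mm; origin under its centre
- relay_module: bystander, to be left alone: a small board with two blue relays, 38 x 50 x 17 mm; origin under its centre
- green_board: bystander, to be left alone: a green circuit board, 105 x 85 x 12 mm; origin under its centre

How it is judged:
By the outcome, as a careful person would: the job done as asked, in the order asked, and still so for the second after the job is handed in, with the robot touching nothing.
It also fails if it takes over 72 s, if anything falls off the work surface, if the arm or the gripper's body presses on something with over 40 N, if the wrist force passes 120 N, or if a joint passes its speed limit or range.

## Working session

There is one attempt and no reset: what is moved stays moved. The work goes in short steps, Python scripts to look and compute and a tool call to move; the robot and the scene stay as the last step left them, time stands still between calls to the robot, and variables do not carry over. Pictures are saved under pics/ and viewed, and the job is handed in when it is done.

Besides the shell and the picture viewer there is one more tool, called after "Emit:" by a JSON object that holds its "op" and its "data". move_arm: Moves the arm, as the interface text tells. Its arguments: {"type":"object","properties":{"gripper":{"type":"array","items":{"type":"number"}},"xyz":{"type":"array","items":{"type":"array","items":{"type":"number"}}},"twist":{"type":"array","items":{"type":"number"}},"squeeze":{"type":"number"}},"required":["gripper","xyz","twist"]}

```bash
mkdir -p pics; cat > h.py <<'E'
import numpy as np, cv2
from station import *
def snap(cam,name):
    d=read_camera(cam); cv2.imwrite('pics/'+name+'.png',cv2.cvtColor(d['pixels'],cv2.COLOR_RGB2BGR)); return d
def proj(d,X):
    c=np.array(d['R'])@np.array(X)+np.array(d['t']); return d['fx']*c[0]/c[2]+d['cx'], d['fy']*c[1]/c[2]+d['cy']
E
python3 - <<'E'
from h import *
o=get_obs(); print({k:np.round(v,3) for k,v in o.items()})
for c in ['side','top','wrist']:
    d=snap(c,c+'0'); print(c,d['fx'],np.round(-np.array(d['R']).T@np.array(d['t']),3),np.round(d['R'],2).tolist())
    if c!='wrist' :
      for n in ['tap_bar','port','groove','clip','clip_eye','clip_tab','parts_dish','screwdriver_2','run_capacitor_1','cutters','relay_module','green_board']:
        r=spot_point(n,c); print(n,[(np.round(x['centre'],3).tolist(),round(x['p'],2)) for x in r[:2]])
print(get_obs()['t'])
E
```

```text
{'t': np.float64(0.0), 'q': array([-1.347,  0.478,  0.022,  1.556, -0.012,  1.109, -0.083]), 'joint_vel': array([-0.   , -0.   , -0.   ,  0.002,  0.001,  0.   , -0.001]), 'joint_torque': array([-0.0000e+00, -5.9648e+01,  1.6080e+00, -2.8119e+01,  1.2000e-02,
        9.0000e-03,  0.0000e+00]), 'eef_pos': array([0.22 , 0.638, 0.303]), 'tool_rot': array([-0.   ,  0.165,  0.986, -0.001]), 'contact_force': array([-0.191, -1.169,  1.229]), 'torque': array([-0.   ,  0.004, -0.022]), 'gripper_width': np.float64(1.002)}
side 398.2626741963838 [0.582 0.865 0.579] [[-1.0, 0.04, -0.02], [0.04, 0.44, -0.9], [-0.02, -0.9, -0.44]]
tap_bar [([0.483, 0.109, 0.147], 0.83)]
port [([0.486, 0.071, 0.095], 0.64)]
groove [([0.488, 0.011, 0.129], 0.76)]
clip []
clip_eye []
clip_tab []
parts_dish [([0.354, -0.076, -0.004], 0.74), ([0.334, -0.251, -0.001], 0.22)]
screwdriver_2 [([0.338, -0.255, -0.001], 0.39)]
run_capacitor_1 [([0.772, 0.028, -0.005], 0.58)]
cutters [([0.365, 0.238, -0.002], 0.56)]
relay_module [([0.522, -0.357, 0.002], 0.37)]
green_board [([0.692, 0.212, -0.001], 0.85)]
top 350.72853231013175 [ 0.469 -0.038  1.087] [[0.02, -1.0, 0.01], [-0.99, -0.02, -0.11], [0.11, -0.01, -0.99]]
tap_bar [([0.355, -0.08, -0.0], 0.63), ([0.48, 0.107, 0.144], 0.45)]
port [([0.49, 0.07, 0.094], 0.98), ([0.479, 0.106, 0.143], 0.62)]
groove [([0.489, 0.009, 0.129], 0.97)]
clip [([0.488, -0.191, 0.002], 0.54)]
clip_eye [([0.481, -0.192, 0.004], 0.54), ([0.355, -0.076, -0.0], 0.25)]
clip_tab [([0.452, -0.185, 0.021], 0.53)]
parts_dish [([0.355, -0.08, -0.001], 0.91)]
screwdriver_2 [([0.341, -0.256, -0.0], 0.57)]
run_capacitor_1 [([0.69, 0.212, 0.001], 0.72), ([0.774, 0.025, -0.0], 0.7)]
cutters [([0.363, 0.239, -0.001], 0.71)]
relay_module [([0.514, -0.361, 0.0], 0.48)]
green_board [([0.687, 0.209, -0.001], 0.66)]
wrist 311.42691510240763 [0.147 0.663 0.375] [[0.32, 0.95, -0.0], [0.9, -0.31, 0.3], [0.29, -0.1, -0.95]]
1.35
```

View pics/side0.png

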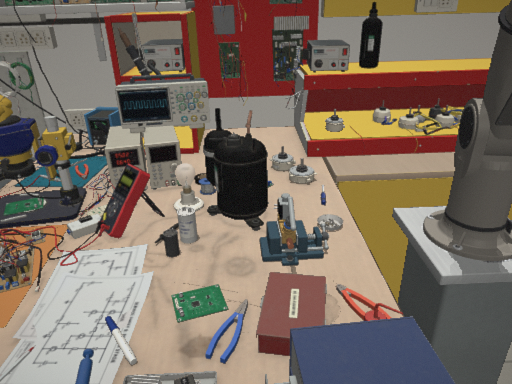

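View pics/top0.png

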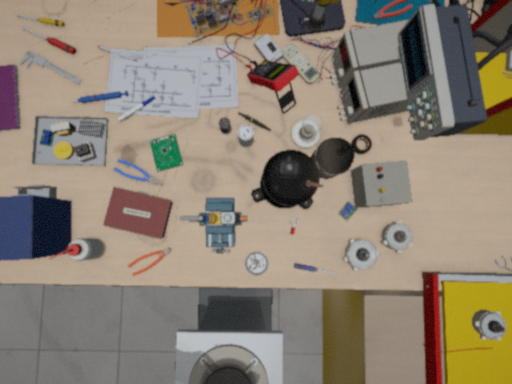

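View pics/wrist0.png

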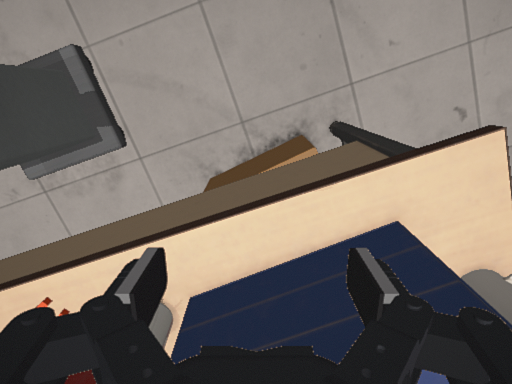

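```bash
python3 - <<'E'
import cv2
a=cv2.imread('pics/side0.png')[185:275,245:350]; b=cv2.imread('pics/top0.png')[185:285,170:350]
cv2.imwrite('pics/side0z.png',cv2.resize(a,None,fx=6,fy=6,interpolation=cv2.INTER_CUBIC))
cv2.imwrite('pics/top0z.png',cv2.resize(b,None,fx=4.4,fy=4.4,interpolation=cv2.INTER_CUBIC))
E
```

```text
(no output)
```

View pics/side0z.png

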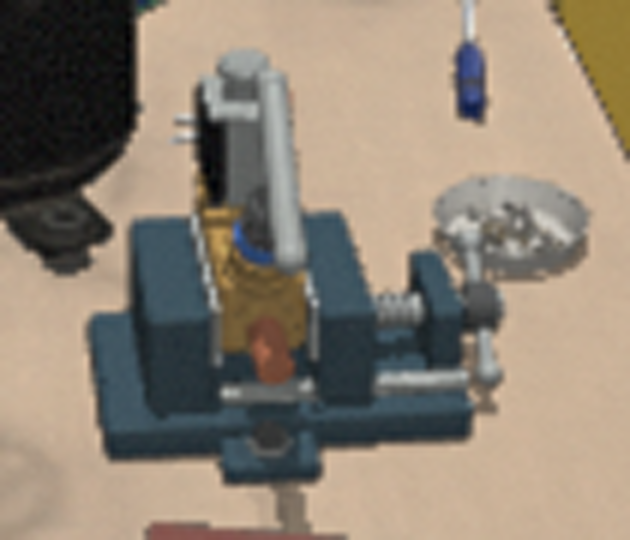

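View pics/top0z.png

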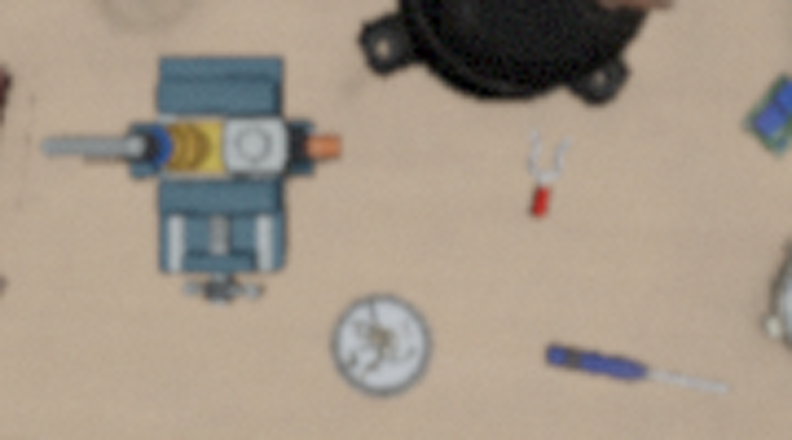

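```bash
python3 - <<'E'
from h import *
d=read_camera('side'); e=read_camera('top')
for X in [(.38,.49,0),(.38,.49,.1),(.38,.49,.2),(.36,.44,0),(.36,.44,.2),(.39,.52,.2)]: print(X,np.round(proj(d,X)),np.round(proj(e,X)))
E
python3 - <<'E'
import cv2
b=cv2.imread('pics/top0.png')[150:310,0:230]
cv2.imwrite('pics/top0l.png',cv2.resize(b,None,fx=3.4,fy=3.4,interpolation=cv2.INTER_CUBIC))
E
```

```text
(0.38, 0.49, 0) [390. 421.] [ 70. 251.]
(0.38, 0.49, 0.1) [399. 375.] [ 52. 254.]
(0.38, 0.49, 0.2) [409. 321.] [ 30. 257.]
(0.36, 0.44, 0) [392. 391.] [ 86. 258.]
(0.36, 0.44, 0.2) [410. 294.] [ 49. 266.]
(0.39, 0.52, 0.2) [411. 340.] [ 18. 253.]
```

View pics/top0l.png

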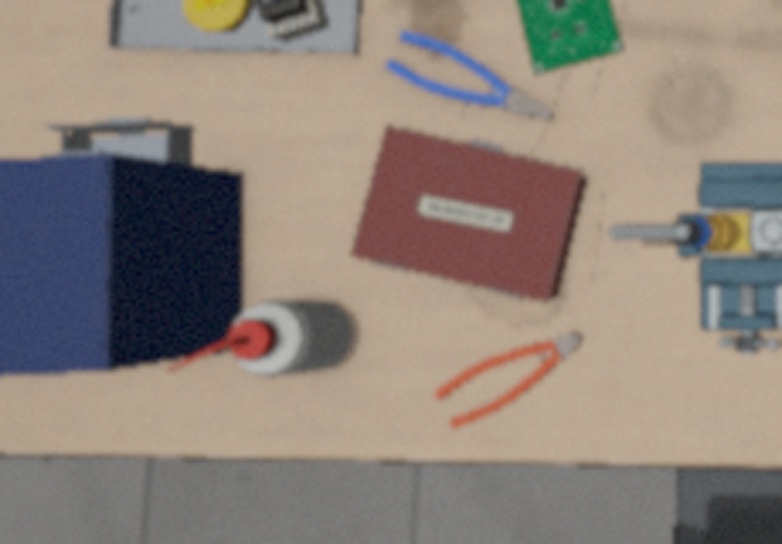

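Emit:
{"op": "move_arm", "data": {"gripper": [1,1,1,1,1], "xyz": [[-13.8,-13.2,-3],[-13.8,-13.2,-3],[-13.8,-13.2,-3],[-13.8,-13.2,-3],[-13.8,-13.2,-3]], "twist": [-0.62,-0.62,-0.62,-0.62,-0.62]}}

```text
t: 1.87
eef_pos: [0.3099, 0.4646, 0.3346]
tool_rot: [0.001, -0.145, 0.989, -0.001]
contact_force: [0.8, 0.3, 0.3]
gripper_width: 1.0
```

```bash
cat >> h.py <<'E'
from scipy.spatial.transform import Rotation as Ro
def tool(o=None):
    o=o or get_obs(); w,x,y,z=o['tool_rot']; return Ro.from_quat([x,y,z,w]).as_matrix(), np.array(o['eef_pos'])
def st():
    o=get_obs(); R,p=tool(o); print('t',round(float(o['t']),2),'p',np.round(p,4),'toolx',round(float(np.degrees(np.arctan2(R[1,0],R[0,0]))),1),'q',np.round(o['q'],2),'F',np.round(o['contact_force'],1),'w',round(float(o['gripper_width']),3))
def to(target,o=None):
    R,p=tool(); print('shift cm',np.round(100*R.T@(np.array(target)-p),2))
E
python3 -c "
from h import *
st(); to((.482,.13,.304))"
```

```text
t 1.87 p [0.3099 0.4646 0.3346] toolx -163.3 q [-1.05  0.26 -0.05  1.8   0.02  1.08  0.75] F [0.8 0.3 0.3] w 1.0
shift cm [ -6.9  -36.99   3.11]
```

Emit:
{"op": "move_arm", "data": {"gripper": [1,1,1,1,1], "xyz": [[-3.9,-20.5,1],[-3.9,-20.5,1],[-3.9,-20.5,1],[-3.9,-20.5,1],[-3.9,-20.5,1]], "twist": [-0.62,-0.62,-0.62,-0.62,-0.62]}}

```text
t: 2.28
eef_pos: [0.3962, 0.2961, 0.3249]
tool_rot: [0.0, -0.421, 0.907, 0.0]
contact_force: [0.2, -0.6, -0.9]
gripper_width: 1.001
```

```bash

python3 -c "
from h import *
st(); to((.482,.12,.304))"
```

```text
t 2.28 p [0.3962 0.2961 0.3249] toolx -130.2 q [-0.74  0.16 -0.03  1.95  0.    1.03  1.67] F [ 0.2 -0.6 -0.9] w 1.001
shift cm [  7.92 -17.92   2.09]
```

Emit:
{"op": "move_arm", "data": {"gripper": [1,1,1,1,1], "xyz": [[7.2,-16.5,2],[7.2,-16.5,2],[7.2,-16.5,2],[7.2,-16.5,2],[7.2,-16.5,2]], "twist": [-0.62,-0.62,-0.62,-0.62,-0.62]}}

```text
t: 2.7
eef_pos: [0.4734, 0.1378, 0.3053]
tool_rot: [0.0, -0.649, 0.761, -0.0]
contact_force: [1.6, 0.6, 0.3]
gripper_width: 1.001
```

```bash

python3 -c "
from h import *
st(); to((.482,.12,.304))
d=snap('wrist','w1')
for n in ['tap_bar','port','groove']:
  print(n,[(np.round(x['centre'],3).tolist(),round(x['p'],2)) for x in spot_point(n,'wrist')[:2]])
st()
"
```

```text
t 2.7 p [0.4734 0.1378 0.3053] toolx -99.1 q [-0.46  0.17  0.05  1.98 -0.01  0.98  2.58] F [1.6 0.6 0.3] w 1.001
shift cm [ 1.62 -1.14  0.13]
tap_bar [([0.483, 0.106, 0.145], 0.85)]
port [([0.484, 0.068, 0.09], 0.65)]
groove [([0.491, 0.008, 0.132], 0.63)]
t 2.9 p [0.473  0.1391 0.3052] toolx -99.6 q [-0.46  0.17  0.05  1.98 -0.01  0.98  2.57] F [-0.6  1.   0.2] w 0.999
```

View pics/w1.png

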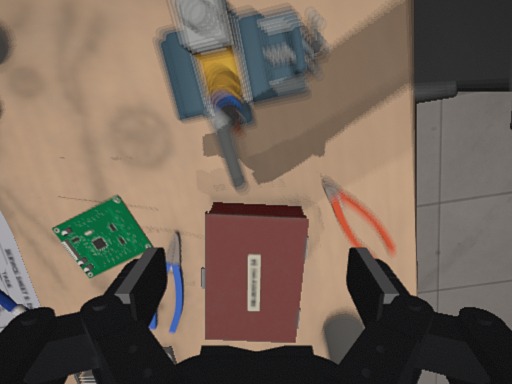

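```bash

python3 -c "
from h import *
d=snap('wrist','w2')
r=cut_out('tap_bar','wrist')
print([(x['p'],x['pixels'].sum()) for x in r])
for n in ['tap_bar','port','groove']:
  x=spot_point(n,'wrist')[0]['centre']; print(n,np.round(x,4),np.round(proj(d,x),1))
im=cv2.cvtColor(d['pixels'],cv2.COLOR_RGB2BGR)
m=r[0]['pixels'].astype(np.uint8); c,_=cv2.findContours(m,0,2)
z=cv2.resize(im[0:220,130:350],None,fx=2.7,fy=2.7,interpolation=cv2.INTER_CUBIC)
z2=z.copy()
for k in c: cv2.polylines(z2,[((k-[130,0])*2.7).astype(np.int32)],True,(0,0,255),1)
cv2.imwrite('pics/w2z.png',z2)
np.save('d2.npy',d,allow_pickle=True)
"
```

```text
[(0.96, np.int64(1885))]
tap_bar [0.4842 0.1044 0.1451] [235.2 155.7]
port [0.488  0.0667 0.0897] [227.1 102.6]
groove [0.4875 0.0122 0.1277] [208.3  26.5]
```

View pics/w2z.png

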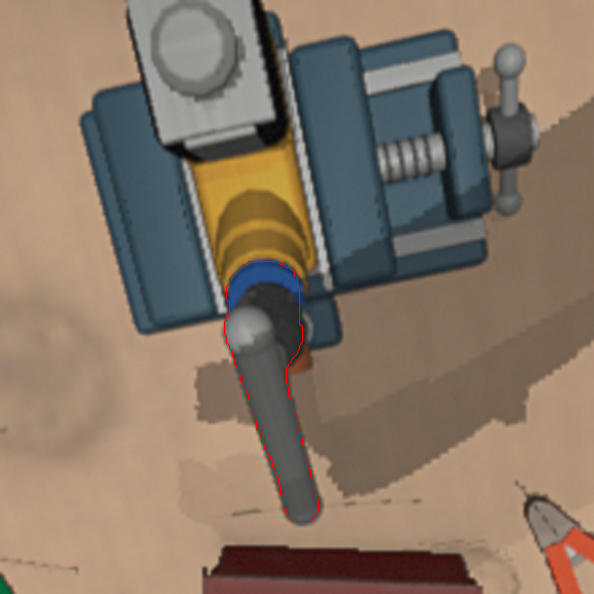

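```bash
cat > fit.py <<'E'
from h import *
from scipy.optimize import least_squares
d=np.load('d2.npy',allow_pickle=True).item()
hi=np.array([250,328])/2.7+[130,0]; lo=np.array([302,507])/2.7+[130,0]
T=np.radians(35)
def fr(al):
    h=np.array([np.cos(al),np.sin(al),0]); s=np.array([0,0,1.])
    n=np.sin(T)*h+np.cos(T)*s; v=np.cos(T)*h-np.sin(T)*s; u=np.cross(v,n)  # v: downhill
    return n,v,u
obs=np.array([[.4842,.1044,.1451],[.483,.109,.147],[.480,.107,.144],[.483,.106,.145]])
po=np.array([[.488,.0667,.0897],[.486,.071,.095],[.490,.070,.094],[.484,.068,.09]])
go=np.array([[.4875,.0122,.1277],[.488,.011,.129],[.489,.009,.129],[.491,.008,.132]])
def res(p):
    C=p[:3]; th,al=p[3:5]; G=p[5:8]; n,v,u=fr(al)
    b=np.cos(th)*v+np.sin(th)*u
    r=[]
    r+=list((np.array(proj(d,C+.030*b))-lo)/1.5); r+=list((np.array(proj(d,C-.030*b))-hi)/1.5)
    r+=list(((obs-C)/.004).ravel()); r+=list(((po-(C-.064*n))/.004).ravel()); r+=list(((go-G)/.004).ravel())
    h=np.array([np.cos(al),np.sin(al)]); r+=list(((C[:2]-G[:2])-.1*h)/.002)
    return np.array(r)
s=least_squares(res,[.482,.106,.146,0,1.6,.489,.01,.129])
p=s.x; J=np.linalg.inv(s.jac.T@s.jac)
print(np.round(p,4)); print('sd',np.round(np.sqrt(np.diag(J)),4)); print('deg th,al',np.degrees(p[3:5])); print(np.round(s.fun[:4],2))
np.save('fit.npy',p)
E
python3 fit.py
```

```text
[0.4855 0.1053 0.146  0.0126 1.6089 0.4891 0.0077 0.1294]
sd [0.0007 0.0007 0.0014 0.0335 0.0271 0.0019 0.0015 0.002 ]
deg th,al [ 0.72056087 92.18350365]
[-0.3  -3.9   1.14  3.85]
```

```bash
sed -i 's/\.030\*b/.0345*b/g' fit.py; python3 fit.py
```

```text
[0.4855 0.1061 0.1454 0.0209 1.6076 0.489  0.0081 0.1294]
sd [0.0007 0.0007 0.0014 0.0309 0.0271 0.0019 0.0015 0.002 ]
deg th,al [ 1.19989064 92.11016523]
[ 0.25 -1.16  0.6   1.18]
```

```bash
cat > plan.py <<'E'
from h import *
import json
from fit import fr
P=np.load('fit.npy'); C0=P[:3]; AL=P[4]
def Rt(phi):
    x=np.array([np.cos(phi),np.sin(phi),0]); z=np.array([0,0,-1.]); return np.stack([x,np.cross(z,x),z],1)
def pose(th,r=.024,flip=0,s=1,dz=0,ah=.063,C=C0,psi=None,thh=None):
    n,v,u=fr(AL); c=C-n*.002*th/(2*np.pi); b=lambda t:np.cos(t)*v+np.sin(t)*u
    p=c+s*r*b(th)+np.array([0,0,ah+dz])
    t=th if thh is None else thh
    bb=b(t); h=np.arctan2(bb[1],bb[0]); 
    return p,h+np.pi*(1-flip)
def load():
    j=json.load(open('cmd.json')); return np.array(j['p']),j['phi']
def save(p,phi): json.dump({'p':list(map(float,p)),'phi':float(phi)},open('cmd.json','w'))
def sync():
    R,p=tool(); save(p,np.arctan2(R[1,0],R[0,0]))
def rows(wps,commit=True):
    p0,f0=load(); R=Rt(f0); X=[];T=[]
    for p,f in wps:
        d=100*R.T@(np.array(p)-p0); d=np.round(d/.05)*.05
        t=(f0-f+np.pi)%(2*np.pi)-np.pi; t=round(t,2); X.append([round(float(k),2) for k in d]);T.append(t)
    print(json.dumps(X)); print(T)
    if commit: save(p0+R@np.array(X[-1])/100,f0-T[-1])
E
sed -i 's/^s=least/if __name__=="__main__":\n  s=least/; s/^p=s.x/  p=s.x/; s/^print/  print/; s/^np.save/  np.save/' fit.py
python3 - <<'E'
from plan import *
st(); sync()
p,f=pose(.02,dz=.05); print(p,np.degrees(f)); rows([(p,f)]*4)
E
```

```text
t 3.15 p [0.4723 0.1412 0.3053] toolx -99.3 q [-0.46  0.17  0.05  1.98 -0.01  0.98  2.57] F [ 0.1  0.6 -0.2] w 1.0
[0.48524455 0.12577401 0.24460692] 270.7113520248735
[[1.3, -1.55, 6.05], [1.3, -1.55, 6.05], [1.3, -1.55, 6.05], [1.3, -1.55, 6.05]]
[np.float64(-0.17), np.float64(-0.17), np.float64(-0.17), np.float64(-0.17)]
```

Emit:
{"op": "move_arm", "data": {"gripper": [0.45,0.45,0.45,0.45,0.45], "xyz": [[1.3,-1.55,6.05],[1.3,-1.55,6.05],[1.3,-1.55,6.05],[1.3,-1.55,6.05],[1.3,-1.55,6.05]], "twist": [-0.17,-0.17,-0.17,-0.17,-0.17]}}

```text
t: 3.57
eef_pos: [0.4862, 0.1255, 0.2458]
tool_rot: [-0.001, 0.709, -0.705, 0.0]
contact_force: [-0.8, -1.1, 0.5]
gripper_width: 0.447
```

```bash

python3 -c "
from plan import *
st(); print(load())
d=snap('wrist','w3')
n,v,u=fr(AL)
im=cv2.imread('pics/w3.png')
for s in (-.035,0,.035):
  x=proj(d,C0+s*(v*np.cos(.02)+u*.02)); cv2.circle(im,(int(x[0]),int(x[1])),3,(0,0,255),1)
cv2.imwrite('pics/w3.png',im)
for n in ['tap_bar']:
  print(n,[(np.round(x['centre'],4).tolist(),round(x['p'],2)) for x in spot_point(n,'wrist')[:2]])
st()
"
```

```text
t 3.57 p [0.4862 0.1255 0.2458] toolx -89.7 q [-0.41  0.26  0.04  2.02 -0.01  0.85  2.78] F [-0.8 -1.1  0.5] w 0.447
(array([0.48548663, 0.12587074, 0.24480585]), -1.562814108794445)
tap_bar [([0.484, 0.1062, 0.1433], 0.78)]
t 3.67 p [0.4864 0.1255 0.2463] toolx -89.7 q [-0.41  0.26  0.04  2.02 -0.01  0.85  2.78] F [0.9 1.2 0.1] w 0.45
```

View pics/w3.png

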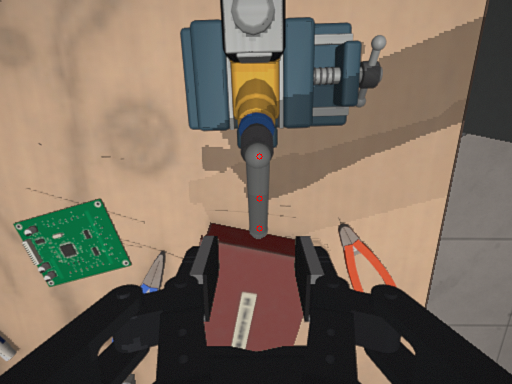

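Emit:
{"op": "move_arm", "data": {"gripper": [0.45,0.45,0.35,0.18,0.18], "xyz": [[0,0,3],[0,0,5],[0,0,5],[0,0,5],[0,0,5]], "twist": [0,0,0,0,0]}}

```text
t: 4.08
eef_pos: [0.4867, 0.125, 0.1963]
tool_rot: [-0.001, 0.709, -0.705, 0.0]
contact_force: [1.0, -0.1, 0.0]
gripper_width: 0.181
```

```bash

python3 -c "
from plan import *
p,f=load(); save(p-np.array([0,0,.05]),f)
st()
d=snap('wrist','w4'); d=snap('side','s4')
a=cv2.imread('pics/s4.png')[150:270,220:350]
cv2.imwrite('pics/s4.png',cv2.resize(a,None,fx=4,fy=4,interpolation=cv2.INTER_CUBIC))
st()
"
```

```text
t 4.08 p [0.4867 0.125  0.1963] toolx -89.7 q [-0.41  0.34  0.04  2.07 -0.02  0.74  2.79] F [ 1.  -0.1  0. ] w 0.181
t 4.18 p [0.4867 0.1249 0.1963] toolx -89.7 q [-0.41  0.33  0.04  2.07 -0.02  0.74  2.79] F [-0.1 -0.5  0. ] w 0.181
```

View pics/w4.png

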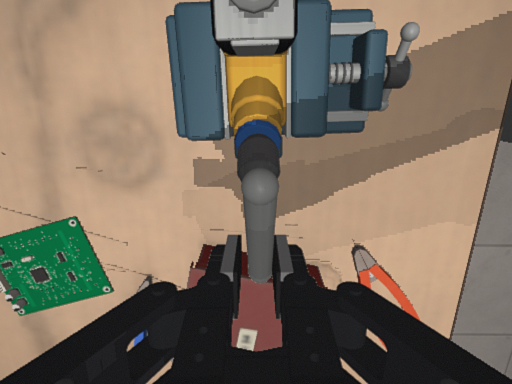

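View pics/s4.png

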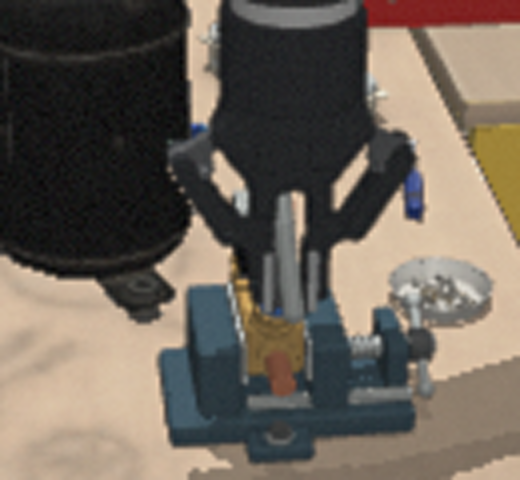

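```bash
cat > stroke.py <<'E'
from plan import *
import sys
def stroke(a,b,flip=0,per=5,commit=True,s=1,r=.024):
    n=1000; th=np.linspace(a,b,n); h=np.unwrap([pose(t,flip=flip)[1] for t in th])
    m=int(np.ceil(abs(h[-1]-h[0])/.118)); hs=np.linspace(h[0],h[-1],m+1)[1:]
    ts=np.interp(hs,h,th) if h[-1]>h[0] else np.interp(-hs,-h,th)
    for i in range(0,m,per):
        print('--th',np.round(ts[i:i+per],2)); rows([pose(t,flip=flip,s=s,r=r) for t in ts[i:i+per]],commit)
if __name__=='__main__': stroke(float(sys.argv[1]),float(sys.argv[2]),int(sys.argv[3]))
E
python3 stroke.py .02 3.22 0
```

```text
--th [0.11 0.21 0.31 0.41 0.51]
[[0.0, -0.2, 0.0], [0.05, -0.45, -0.0], [0.1, -0.65, -0.05], [0.15, -0.9, -0.1], [0.25, -1.1, -0.15]]
[np.float64(0.11), np.float64(0.23), np.float64(0.34), np.float64(0.45), np.float64(0.57)]
--th [0.62 0.73 0.85 0.97 1.1 ]
[[-0.05, -0.25, -0.05], [-0.05, -0.5, -0.15], [-0.0, -0.75, -0.25], [0.05, -1.0, -0.4], [0.15, -1.25, -0.55]]
[np.float64(0.11), np.float64(0.23), np.float64(0.34), np.float64(0.46), np.float64(0.57)]
--th [1.23 1.36 1.5  1.64 1.78]
[[-0.05, -0.25, -0.15], [-0.05, -0.55, -0.35], [0.05, -0.8, -0.55], [0.15, -1.05, -0.7], [0.3, -1.3, -0.9]]
[np.float64(0.12), np.float64(0.23), np.float64(0.35), np.float64(0.46), np.float64(0.58)]
--th [1.92 2.05 2.18 2.3  2.42]
[[0.05, -0.25, -0.2], [0.15, -0.55, -0.35], [0.25, -0.75, -0.5], [0.4, -1.0, -0.6], [0.55, -1.2, -0.75]]
[np.float64(0.11), np.float64(0.23), np.float64(0.34), np.float64(0.46), np.float64(0.57)]
--th [2.53 2.64 2.74 2.84 2.94]
[[0.05, -0.25, -0.05], [0.15, -0.45, -0.15], [0.25, -0.7, -0.2], [0.35, -0.9, -0.25], [0.5, -1.1, -0.3]]
[np.float64(0.12), np.float64(0.23), np.float64(0.34), np.float64(0.46), np.float64(0.57)]
--th [3.03 3.13 3.22]
[[0.05, -0.2, 0.0], [0.1, -0.45, -0.0], [0.15, -0.65, 0.0]]
[np.float64(0.12), np.float64(0.23), np.float64(0.35)]
```

Emit:
{"op": "move_arm", "data": {"gripper": [0.16,0.16,0.16,0.16,0.16], "xyz": [[0,-0.2,0],[0.05,-0.45,0],[0.1,-0.65,-0.05],[0.15,-0.9,-0.1],[0.25,-1.1,-0.15]], "twist": [0.11,0.23,0.34,0.45,0.57]}}

```text
t: 4.6
eef_pos: [0.4958, 0.1224, 0.1967]
tool_rot: [-0.001, -0.48, 0.877, 0.001]
contact_force: [-4.0, 1.2, -0.3]
gripper_width: 0.161
```

Emit:
{"op": "move_arm", "data": {"gripper": [0.16,0.16,0.16,0.16,0.16], "xyz": [[-0.05,-0.25,-0.05],[-0.05,-0.5,-0.15],[0,-0.75,-0.25],[0.05,-1.0,-0.4],[0.15,-1.25,-0.55]], "twist": [0.11,0.23,0.34,0.46,0.57]}}

```text
t: 5.02
eef_pos: [0.5061, 0.1157, 0.2025]
tool_rot: [-0.0, -0.214, 0.977, 0.001]
contact_force: [-3.3, 4.2, -0.0]
gripper_width: 0.16
```

```bash

cat > chk.py <<'E'
from plan import *
import sys
nm=sys.argv[1]; st()
d=snap('side',nm)
a=cv2.imread('pics/'+nm+'.png')[150:270,220:350]
b=snap('wrist',nm+'w'); b=cv2.imread('pics/'+nm+'w.png')
a=cv2.resize(a,(416,384),interpolation=cv2.INTER_CUBIC)
cv2.imwrite('pics/'+nm+'.png',np.hstack([a,b[:,64:448]]))
E
python3 chk.py c1
```

```text
t 5.02 p [0.5061 0.1157 0.2025] toolx -155.2 q [-0.59  0.36  0.3   2.04 -0.15  0.77  1.81] F [-3.3  4.2 -0. ] w 0.16
```

View pics/c1.png

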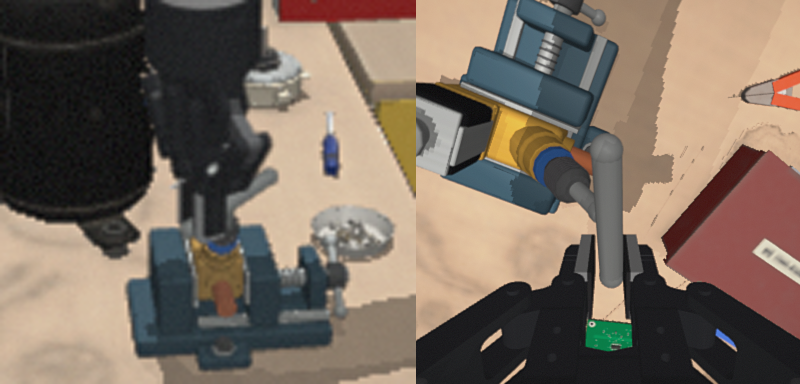

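Emit:
{"op": "move_arm", "data": {"gripper": [0.16,0.16,0.16,0.16,0.16], "xyz": [[-0.05,-0.25,-0.15],[-0.05,-0.55,-0.35],[0.05,-0.8,-0.55],[0.15,-1.05,-0.7],[0.3,-1.3,-0.9]], "twist": [0.12,0.23,0.35,0.46,0.58]}}

```text
t: 5.53
eef_pos: [0.5102, 0.1035, 0.212]
tool_rot: [0.001, 0.071, 0.997, 0.002]
contact_force: [-1.2, 8.1, 1.8]
gripper_width: 0.161
```

Emit:
{"op": "move_arm", "data": {"gripper": [0.16,0.16,0.16,0.16,0.16], "xyz": [[0.05,-0.25,-0.2],[0.15,-0.55,-0.35],[0.25,-0.75,-0.5],[0.4,-1.0,-0.6],[0.55,-1.2,-0.75]], "twist": [0.11,0.23,0.34,0.46,0.57]}}

```text
t: 5.95
eef_pos: [0.5047, 0.0925, 0.2203]
tool_rot: [0.002, 0.349, 0.937, 0.003]
contact_force: [2.4, 6.4, 3.4]
gripper_width: 0.162
```

```bash
python3 chk.py c2
```

```text
t 5.95 p [0.5047 0.0925 0.2203] toolx 139.1 q [-0.79  0.36  0.59  2.05 -0.28  0.8   0.83] F [2.4 6.4 3.4] w 0.162
```

View pics/c2.png

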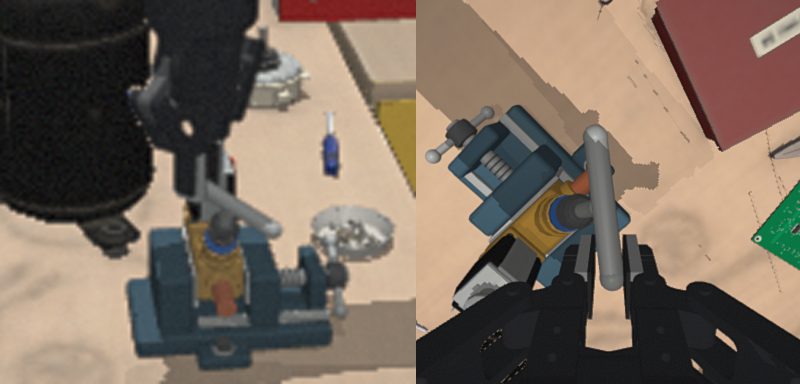

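Emit:
{"op": "move_arm", "data": {"gripper": [0.16,0.16,0.16,0.16,0.16], "xyz": [[0.05,-0.25,-0.05],[0.15,-0.45,-0.15],[0.25,-0.7,-0.2],[0.35,-0.9,-0.25],[0.5,-1.1,-0.3]], "twist": [0.12,0.23,0.34,0.46,0.57]}}

```text
t: 6.47
eef_pos: [0.494, 0.0858, 0.2232]
tool_rot: [0.002, 0.599, 0.801, 0.003]
contact_force: [4.2, 1.7, 3.3]
gripper_width: 0.157
```

Emit:
{"op": "move_arm", "data": {"gripper": [0.16,0.16,0.16,0.16], "xyz": [[0.05,-0.2,0],[0.1,-0.45,0],[0.15,-0.65,0],[0.15,-0.65,0]], "twist": [0.12,0.23,0.35,0.35]}}

```text
t: 6.8
eef_pos: [0.4863, 0.0844, 0.2225]
tool_rot: [0.001, 0.729, 0.684, 0.002]
contact_force: [3.0, -0.9, 2.4]
gripper_width: 0.161
```

```bash
python3 chk.py c3; python3 -c "
from plan import *
print(load(),pose(3.22))"
```

```text
t 6.8 p [0.4863 0.0844 0.2225] toolx 86.4 q [-0.98  0.38  0.85  2.1  -0.39  0.82  0.04] F [ 3.  -0.9  2.4] w 0.161
(array([0.48433104, 0.08589082, 0.22130585]), -4.772814108794444) (array([0.48435326, 0.08587493, 0.22125917]), np.float64(1.5120038401360012))
```

View pics/c3.png

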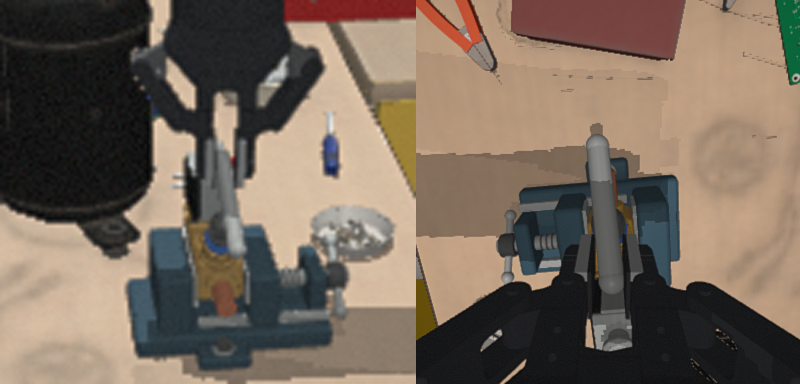

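```bash
cat > th.py <<'E'
from plan import *
from scipy.optimize import minimize
# estimate th from wrist picture: cut_out mask vs rendered bar line
def est(d,pts,g):
    # pts: two pixel points along bar axis; fit th and shift of C in-plane
    n,v,u=fr(AL)
    best=None
    def line(th,cx):
        c=C0-n*.002*th/(2*np.pi)+np.array([cx[0],cx[1],0]); b=np.cos(th)*v+np.sin(th)*u
        return np.array(proj(d,c+.035*b)),np.array(proj(d,c-.035*b))
    def f(q):
        A,B=line(q[0],q[1:]); t=(B-A)/np.linalg.norm(B-A); nn=np.array([-t[1],t[0]])
        return [ (np.dot(p-A,nn))/1.0 for p in pts]+[q[1]/.002,q[2]/.002]
    s=least_squares(f,[g,0,0]); return s.x,line(s.x[0],s.x[1:])
from scipy.optimize import least_squares
if __name__=='__main__':
    import sys
    a=list(map(float,sys.argv[1:]))
    d=read_camera('wrist'); print(est(d,[np.array(a[:2]),np.array(a[2:4])],a[4]))
E
python3 - <<'E'
from th import *
d=np.load('d2.npy',allow_pickle=True).item()
print(est(d,[np.array([250,328])/2.7+[130,0],np.array([302,507])/2.7+[130,0]],0))
E
python3 th.py 245 143 259 285 3.1
python3 -c "
import cv2
cv2.imwrite('pics/c3z.png',cv2.resize(cv2.imread('pics/c3w.png')[110:320,160:360],None,fx=2.8,fy=2.8))"
```

```text
(array([2.75481603e-02, 4.48336058e-04, 4.09108709e-05]), (array([241.55171469, 186.57451393]), array([223.00849352, 122.77736986])))
(array([3.11897190e+00, 6.86156731e-04, 2.16342300e-05]), (array([258.18769408, 277.1625879 ]), array([245.0432795 , 143.93283292])))
```

View pics/c3z.png

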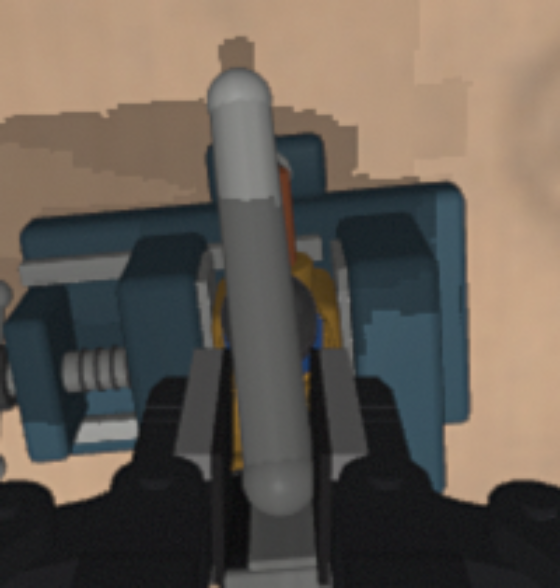

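```bash
python3 stroke.py 3.22 3.28 0; echo BACK; python3 stroke.py 3.28 1.5 0
```

```text
--th [3.28]
[[-0.0, -0.15, 0.0]]
[np.float64(0.07)]
BACK
--th [3.19 3.1  3.   2.91 2.81]
[[0.0, 0.25, 0.0], [0.05, 0.45, -0.0], [0.1, 0.65, 0.0], [0.2, 0.85, 0.05], [0.25, 1.1, 0.05]]
[np.float64(-0.11), np.float64(-0.22), np.float64(-0.34), np.float64(-0.45), np.float64(-0.56)]
--th [2.72 2.61 2.51 2.4  2.28]
[[0.0, 0.25, 0.05], [0.0, 0.45, 0.1], [0.05, 0.7, 0.2], [0.1, 0.95, 0.3], [0.15, 1.2, 0.4]]
[np.float64(-0.11), np.float64(-0.23), np.float64(-0.34), np.float64(-0.45), np.float64(-0.56)]
--th [2.16 2.04 1.91 1.77 1.64]
[[-0.0, 0.25, 0.15], [-0.0, 0.5, 0.3], [0.05, 0.8, 0.45], [0.1, 1.05, 0.6], [0.25, 1.3, 0.8]]
[np.float64(-0.11), np.float64(-0.23), np.float64(-0.34), np.float64(-0.45), np.float64(-0.56)]
--th [1.5]
[[0.0, 0.25, 0.2]]
[np.float64(-0.12)]
```

Emit:
{"op": "move_arm", "data": {"gripper": [0.16,0.16], "xyz": [[0,-0.15,0],[0,-0.15,0]], "twist": [0.07,0.07]}}

```text
t: 7.12
eef_pos: [0.484, 0.0845, 0.2217]
tool_rot: [0.0, 0.752, 0.659, 0.001]
contact_force: [3.2, -0.2, 2.1]
gripper_width: 0.163
```

Emit:
{"op": "move_arm", "data": {"gripper": [0.16,0.16,0.16,0.16,0.16], "xyz": [[0,0.25,0],[0.05,0.45,0],[0.1,0.65,0],[0.2,0.85,0.05],[0.25,1.1,0.05]], "twist": [-0.11,-0.22,-0.34,-0.45,-0.56]}}

```text
t: 7.53
eef_pos: [0.4924, 0.0852, 0.2198]
tool_rot: [-0.002, 0.537, 0.844, -0.002]
contact_force: [-2.3, -0.8, -0.5]
gripper_width: 0.16
```

Emit:
{"op": "move_arm", "data": {"gripper": [0.16,0.16,0.16,0.16,0.16], "xyz": [[0,0.25,0.05],[0,0.45,0.1],[0.05,0.7,0.2],[0.1,0.95,0.3],[0.15,1.2,0.4]], "twist": [-0.11,-0.23,-0.34,-0.45,-0.56]}}

```text
t: 7.95
eef_pos: [0.5035, 0.0909, 0.2162]
tool_rot: [-0.001, 0.283, 0.959, -0.001]
contact_force: [-0.7, -2.9, 2.5]
gripper_width: 0.16
```

Emit:
{"op": "move_arm", "data": {"gripper": [0.16,0.16,0.16,0.16,0.16], "xyz": [[0,0.25,0.15],[0,0.5,0.3],[0.05,0.8,0.45],[0.1,1.05,0.6],[0.25,1.3,0.8]], "twist": [-0.11,-0.23,-0.34,-0.45,-0.56]}}

```text
t: 8.37
eef_pos: [0.5098, 0.1023, 0.2085]
tool_rot: [-0.0, 0.008, 1.0, -0.001]
contact_force: [3.0, -6.0, 0.6]
gripper_width: 0.157
```

Emit:
{"op": "move_arm", "data": {"gripper": [0.16,0.16], "xyz": [[0,0.25,0.2],[0,0.25,0.2]], "twist": [-0.12,-0.12]}}

```text
t: 8.53
eef_pos: [0.5099, 0.1055, 0.2063]
tool_rot: [0.0, -0.053, 0.999, -0.001]
contact_force: [5.2, -3.0, -1.0]
gripper_width: 0.166
```

```bash
python3 chk.py c4; python3 -c "
import cv2
cv2.imwrite('pics/c4z.png',cv2.resize(cv2.imread('pics/c4w.png')[90:320,140:370],None,fx=2.5,fy=2.5))"
```

```text
t 8.53 p [0.5099 0.1055 0.2063] toolx -173.9 q [-0.63  0.36  0.38  2.03 -0.19  0.78  1.53] F [ 5.2 -3.  -1. ] w 0.166
```

View pics/c4z.png

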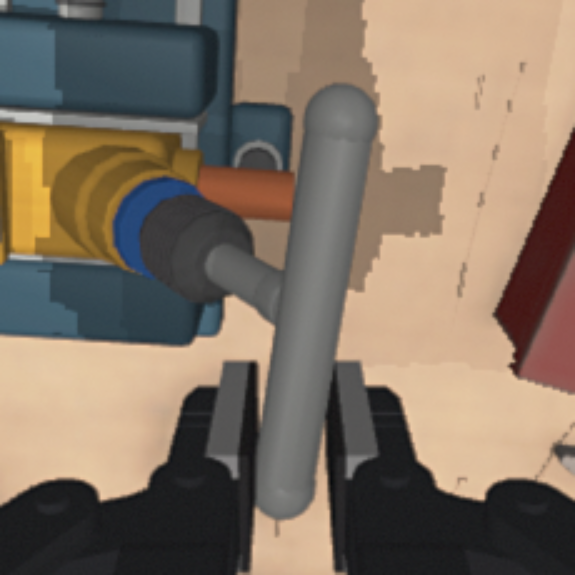

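```bash
python3 th.py 276 138 254 286 1.6; python3 stroke.py 1.5 4.84 0
```

```text
(array([1.65410944e+00, 1.34768179e-06, 4.86741580e-05]), (array([254.84959642, 280.26565612]), array([276.38118902, 135.41668626])))
--th [1.64 1.78 1.91 2.04 2.17]
[[0.0, -0.3, -0.2], [0.1, -0.55, -0.4], [0.2, -0.8, -0.55], [0.35, -1.05, -0.75], [0.5, -1.25, -0.9]]
[np.float64(0.12), np.float64(0.23), np.float64(0.35), np.float64(0.46), np.float64(0.57)]
--th [2.29 2.41 2.52 2.63 2.73]
[[0.05, -0.25, -0.1], [0.15, -0.5, -0.2], [0.3, -0.7, -0.3], [0.4, -0.9, -0.4], [0.55, -1.1, -0.45]]
[np.float64(0.12), np.float64(0.23), np.float64(0.35), np.float64(0.46), np.float64(0.57)]
--th [2.83 2.93 3.02 3.11 3.21]
[[0.05, -0.25, -0.05], [0.1, -0.45, -0.1], [0.2, -0.65, -0.1], [0.3, -0.85, -0.1], [0.4, -1.05, -0.1]]
[np.float64(0.12), np.float64(0.23), np.float64(0.35), np.float64(0.46), np.float64(0.57)]
--th [3.3  3.4  3.49 3.59 3.7 ]
[[-0.0, -0.25, 0.0], [0.0, -0.45, 0.05], [0.05, -0.7, 0.1], [0.1, -0.9, 0.15], [0.2, -1.15, 0.2]]
[np.float64(0.12), np.float64(0.23), np.float64(0.34), np.float64(0.46), np.float64(0.57)]
--th [3.81 3.92 4.04 4.16 4.29]
[[-0.05, -0.2, 0.1], [-0.05, -0.45, 0.2], [-0.05, -0.75, 0.35], [0.05, -1.0, 0.5], [0.1, -1.25, 0.65]]
[np.float64(0.12), np.float64(0.23), np.float64(0.34), np.float64(0.46), np.float64(0.57)]
--th [4.43 4.56 4.7  4.84]
[[0.0, -0.25, 0.15], [0.05, -0.55, 0.35], [0.1, -0.8, 0.55], [0.2, -1.05, 0.75]]
[np.float64(0.12), np.float64(0.23), np.float64(0.34), np.float64(0.46)]
```

Emit:
{"op": "move_arm", "data": {"gripper": [0.16,0.16,0.16,0.16,0.16], "xyz": [[0,-0.3,-0.2],[0.1,-0.55,-0.4],[0.2,-0.8,-0.55],[0.35,-1.05,-0.75],[0.5,-1.25,-0.9]], "twist": [0.12,0.23,0.35,0.46,0.57]}}

```text
t: 9.1
eef_pos: [0.5053, 0.0959, 0.2156]
tool_rot: [-0.001, 0.234, 0.972, 0.001]
contact_force: [0.3, 5.6, 0.8]
gripper_width: 0.161
```

Emit:
{"op": "move_arm", "data": {"gripper": [0.16,0.16,0.16,0.16,0.16], "xyz": [[0.05,-0.25,-0.1],[0.15,-0.5,-0.2],[0.3,-0.7,-0.3],[0.4,-0.9,-0.4],[0.55,-1.1,-0.45]], "twist": [0.12,0.23,0.35,0.46,0.57]}}

```text
t: 9.52
eef_pos: [0.4969, 0.0886, 0.2209]
tool_rot: [0.0, 0.498, 0.867, 0.002]
contact_force: [3.5, 4.4, 3.6]
gripper_width: 0.163
```

Emit:
{"op": "move_arm", "data": {"gripper": [0.16,0.16,0.16,0.16,0.16], "xyz": [[0.05,-0.25,-0.05],[0.1,-0.45,-0.1],[0.2,-0.65,-0.1],[0.3,-0.85,-0.1],[0.4,-1.05,-0.1]], "twist": [0.12,0.23,0.35,0.46,0.57]}}

```text
t: 9.93
eef_pos: [0.4859, 0.0854, 0.2217]
tool_rot: [0.0, 0.722, 0.692, 0.001]
contact_force: [3.9, 1.6, 2.2]
gripper_width: 0.159
```

Emit:
{"op": "move_arm", "data": {"gripper": [0.16,0.16,0.16,0.16,0.16], "xyz": [[0,-0.25,0],[0,-0.45,0.05],[0.05,-0.7,0.1],[0.1,-0.9,0.15],[0.2,-1.15,0.2]], "twist": [0.12,0.23,0.34,0.46,0.57]}}

```text
t: 10.35
eef_pos: [0.4741, 0.0869, 0.2194]
tool_rot: [0.0, 0.888, 0.46, 0.001]
contact_force: [3.9, -2.4, 1.6]
gripper_width: 0.164
```

```bash
python3 chk.py c5
```

```text
t 10.35 p [0.4741 0.0869 0.2194] toolx 54.8 q [-1.1   0.42  0.99  2.13 -0.48  0.83 -0.42] F [ 3.9 -2.4  1.6] w 0.164
```

View pics/c5.png

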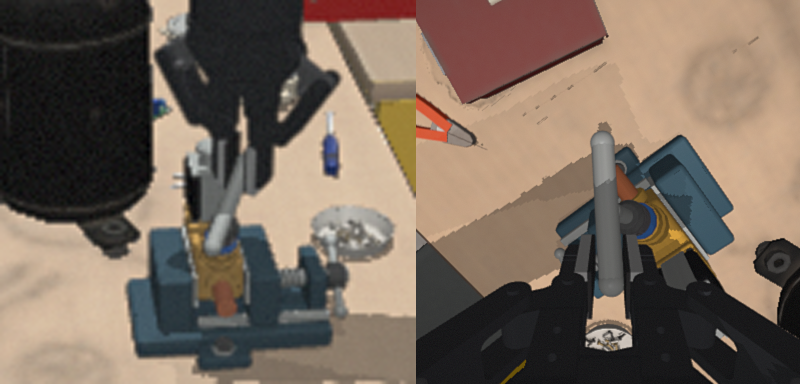

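Good. Finish this stroke.

Emit:
{"op": "move_arm", "data": {"gripper": [0.16,0.16,0.16,0.16,0.16], "xyz": [[-0.05,-0.2,0.1],[-0.05,-0.45,0.2],[-0.05,-0.75,0.35],[0.05,-1.0,0.5],[0.1,-1.25,0.65]], "twist": [0.12,0.23,0.34,0.46,0.57]}}

```text
t: 10.87
eef_pos: [0.4636, 0.0941, 0.2124]
tool_rot: [0.0, 0.981, 0.193, -0.001]
contact_force: [2.9, -4.0, 0.9]
gripper_width: 0.161
```

Emit:
{"op": "move_arm", "data": {"gripper": [0.16,0.16,0.16,0.16], "xyz": [[0,-0.25,0.15],[0.05,-0.55,0.35],[0.1,-0.8,0.55],[0.2,-1.05,0.75]], "twist": [0.12,0.23,0.34,0.46]}}

```text
t: 11.2
eef_pos: [0.4602, 0.1041, 0.2043]
tool_rot: [0.001, 0.999, -0.036, -0.002]
contact_force: [-0.5, -5.8, -0.7]
gripper_width: 0.155
```

```bash
python3 stroke.py 4.84 4.89 0;  python3 chk.py c6; python3 -c "
import cv2
cv2.imwrite('pics/c6z.png',cv2.resize(cv2.imread('pics/c6w.png')[90:320,140:370],None,fx=2.5,fy=2.5))"
```

```text
--th [4.89]
[[0.0, -0.1, 0.05]]
[np.float64(0.04)]
t 11.2 p [0.4602 0.1041 0.2043] toolx -4.1 q [-1.27  0.61  1.24  2.17 -0.75  0.91 -1.22] F [-0.5 -5.8 -0.7] w 0.155
```

View pics/c6z.png

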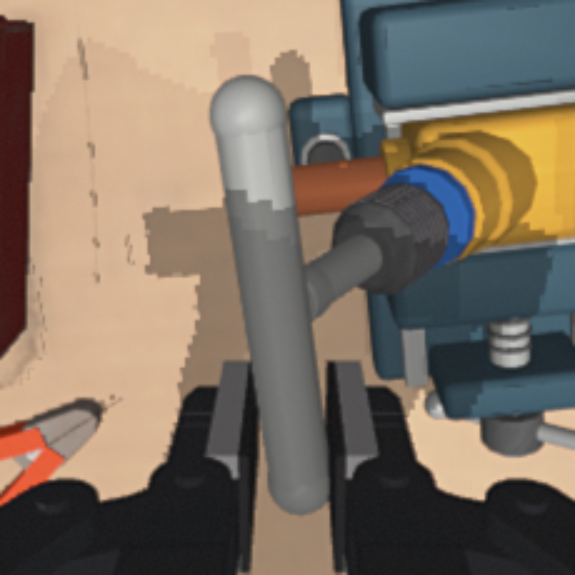

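Emit:
{"op": "move_arm", "data": {"gripper": [0.16,0.16], "xyz": [[0,-0.1,0.05],[0,-0.1,0.05]], "twist": [0.04,0.04]}}

```text
t: 11.47
eef_pos: [0.4602, 0.1054, 0.2036]
tool_rot: [0.001, 0.999, -0.053, -0.002]
contact_force: [-0.7, -5.0, -2.3]
gripper_width: 0.157
```

```bash
python3 chk.py c7; python3 -c "
import cv2
cv2.imwrite('pics/c7z.png',cv2.resize(cv2.imread('pics/c7w.png')[90:320,140:370],None,fx=2.5,fy=2.5))"; python3 stroke.py 4.89 3.07 0
```

```text
t 11.47 p [0.4602 0.1054 0.2036] toolx -6.1 q [-1.28  0.61  1.25  2.17 -0.76  0.92 -1.24] F [-0.7 -5.  -2.3] w 0.157
--th [4.75 4.62 4.48 4.35 4.22]
[[0.05, 0.3, -0.2], [0.05, 0.55, -0.35], [0.15, 0.8, -0.55], [0.3, 1.0, -0.75], [0.45, 1.25, -0.9]]
[np.float64(-0.11), np.float64(-0.23), np.float64(-0.34), np.float64(-0.45), np.float64(-0.56)]
--th [4.09 3.97 3.86 3.75 3.64]
[[0.1, 0.25, -0.15], [0.15, 0.5, -0.3], [0.3, 0.7, -0.4], [0.45, 0.9, -0.5], [0.6, 1.1, -0.55]]
[np.float64(-0.12), np.float64(-0.23), np.float64(-0.34), np.float64(-0.46), np.float64(-0.57)]
--th [3.54 3.44 3.35 3.26 3.16]
[[0.05, 0.2, -0.1], [0.1, 0.4, -0.15], [0.2, 0.65, -0.15], [0.3, 0.85, -0.2], [0.4, 1.0, -0.2]]
[np.float64(-0.11), np.float64(-0.22), np.float64(-0.34), np.float64(-0.45), np.float64(-0.56)]
--th [3.07]
[[0.0, 0.25, 0.0]]
[np.float64(-0.11)]
```

View pics/c7z.png

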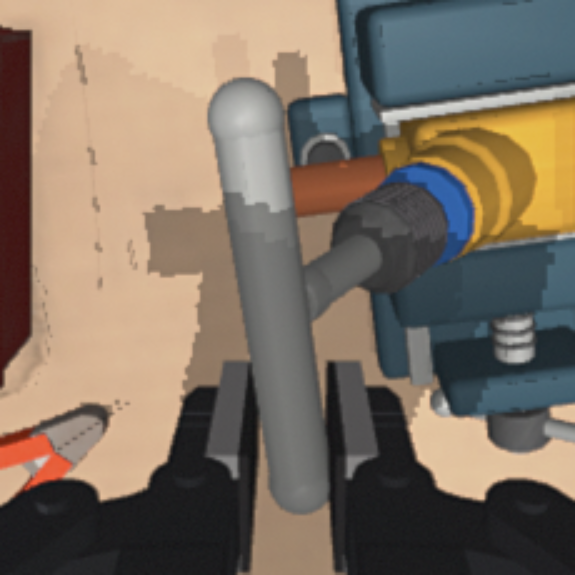

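```bash
python3 th.py 239.5 134.5 260 284 4.7
```

```text
(array([ 4.73958617e+00,  1.38467067e-05, -8.87163340e-04]), (array([259.52858948, 280.96177402]), array([239.9465771 , 138.09496598])))
```

Emit:
{"op": "move_arm", "data": {"gripper": [0.16,0.16,0.16,0.16,0.16], "xyz": [[0.05,0.3,-0.2],[0.05,0.55,-0.35],[0.15,0.8,-0.55],[0.3,1.0,-0.75],[0.45,1.25,-0.9]], "twist": [-0.11,-0.23,-0.34,-0.45,-0.56]}}

```text
t: 12.03
eef_pos: [0.4641, 0.0961, 0.2136]
tool_rot: [-0.003, 0.973, 0.229, -0.001]
contact_force: [-3.3, 8.3, 4.0]
gripper_width: 0.159
```

Emit:
{"op": "move_arm", "data": {"gripper": [0.16,0.16,0.16,0.16,0.16], "xyz": [[0.1,0.25,-0.15],[0.15,0.5,-0.3],[0.3,0.7,-0.4],[0.45,0.9,-0.5],[0.6,1.1,-0.55]], "twist": [-0.12,-0.23,-0.34,-0.46,-0.57]}}

```text
t: 12.45
eef_pos: [0.4739, 0.0886, 0.2193]
tool_rot: [-0.003, 0.87, 0.493, -0.001]
contact_force: [-5.2, 5.8, 4.9]
gripper_width: 0.158
```

Emit:
{"op": "move_arm", "data": {"gripper": [0.16,0.16,0.16,0.16,0.16], "xyz": [[0.05,0.2,-0.1],[0.1,0.4,-0.15],[0.2,0.65,-0.15],[0.3,0.85,-0.2],[0.4,1.0,-0.2]], "twist": [-0.11,-0.22,-0.34,-0.45,-0.56]}}

```text
t: 12.87
eef_pos: [0.4844, 0.0856, 0.2212]
tool_rot: [-0.002, 0.7, 0.714, -0.0]
contact_force: [-4.5, 0.9, 3.4]
gripper_width: 0.163
```

Emit:
{"op": "move_arm", "data": {"gripper": [0.16,0.16,0.16], "xyz": [[0,0.25,0],[0,0.35,0],[0,0.35,0]], "twist": [-0.11,-0.16,-0.16]}}

```text
t: 13.12
eef_pos: [0.4882, 0.0852, 0.2212]
tool_rot: [-0.002, 0.643, 0.766, -0.0]
contact_force: [-3.3, 1.3, 0.1]
gripper_width: 0.157
```

```bash
python3 chk.py c8; python3 -c "
from plan import *
p,f=load(); R=Rt(f+.0-.11+0) # frame at start of last call = f before + -> handled below
# cmd currently = after last row [0,.25,0],-.11 ; start frame phi0=f-.11
R=Rt(f-.11); save(p+R@np.array([0,.001,0]),f+.05); print(load(),pose(3.03))
import cv2
cv2.imwrite('pics/c8z.png',cv2.resize(cv2.imread('pics/c8w.png')[90:320,140:370],None,fx=2.5,fy=2.5))"
```

```text
t 13.12 p [0.4882 0.0852 0.2212] toolx 100.0 q [-0.92  0.36  0.76  2.09 -0.35  0.81  0.23] F [-3.3  1.3  0.1] w 0.157
(array([0.48898688, 0.08595984, 0.22130585]), -4.542814108794444) (array([0.48889913, 0.08613906, 0.22126538]), np.float64(1.743579576611653))
```

View pics/c8z.png

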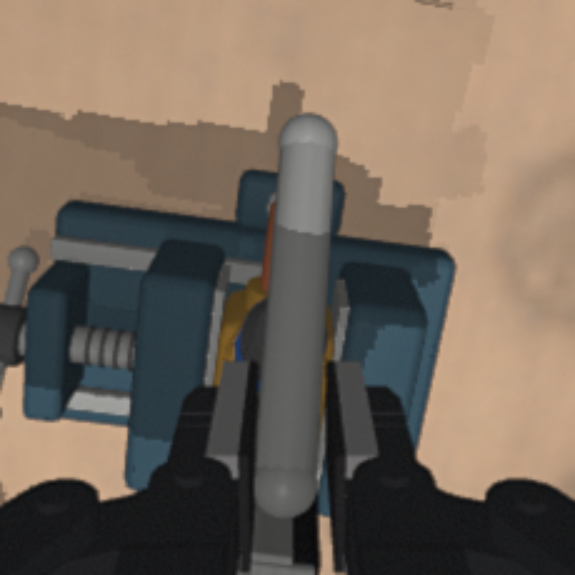

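```bash
python3 th.py 263.2 147.2 254 284.8 3.1
```

```text
(array([3.09823899e+00, 1.44226945e-03, 1.59922996e-04]), (array([254.29317073, 279.19835798]), array([263.27340044, 144.54765129])))
```

```bash
python3 - <<'E'
from plan import *
p0,f0=load(); print(p0,np.degrees(f0))
p,f=pose(3.12,flip=1); print(p,np.degrees(f))
up=p0+[0,0,.045]; tot=(f-f0)%(2*np.pi); print('tot',tot)
A=[(p0+[0,0,.03],f0),(up,f0),(up,f0+.11),(up,f0+.23),(up,f0+.35)]
rows(A)
k=.35
while k<tot-.01:
    w=[]
    for i in range(5):
        k=min(k+.12,tot); w.append((p+[0,0,.045],f0+k))
    rows(w)
st()
E
```

```text
[0.48898688 0.08595984 0.22130585] -260.28407554640603
[0.48675105 0.08592569 0.22132432] -86.37964667090733
tot 3.035204867677752
[[0.0, 0.0, -3.0], [0.0, 0.0, -4.5], [0.0, 0.0, -4.5], [0.0, 0.0, -4.5], [0.0, 0.0, -4.5]]
[0.0, 0.0, -0.11, -0.23, -0.35]
[[0.1, -0.2, -0.0], [0.1, -0.2, -0.0], [0.1, -0.2, -0.0], [0.1, -0.2, -0.0], [0.1, -0.2, -0.0]]
[-0.12, -0.24, -0.36, -0.48, -0.6]
[[0.0, 0.0, -0.0], [0.0, 0.0, -0.0], [0.0, 0.0, -0.0], [0.0, 0.0, -0.0], [0.0, 0.0, -0.0]]
[-0.12, -0.24, -0.36, -0.48, -0.6]
[[-0.0, 0.0, -0.0], [-0.0, 0.0, -0.0], [-0.0, 0.0, -0.0], [-0.0, 0.0, -0.0], [-0.0, 0.0, -0.0]]
[-0.12, -0.24, -0.36, -0.48, -0.6]
[[-0.0, 0.0, -0.0], [-0.0, 0.0, -0.0], [-0.0, 0.0, -0.0], [-0.0, 0.0, -0.0], [-0.0, 0.0, -0.0]]
[-0.12, -0.24, -0.36, -0.48, -0.6]
[[-0.0, 0.0, -0.0], [-0.0, 0.0, -0.0], [-0.0, 0.0, -0.0], [-0.0, 0.0, -0.0], [-0.0, 0.0, -0.0]]
[-0.12, -0.24, np.float64(-0.29), np.float64(-0.29), np.float64(-0.29)]
t 13.27 p [0.4885 0.0849 0.2211] toolx 99.6 q [-0.92  0.36  0.77  2.09 -0.35  0.81  0.23] F [-4.3  1.3  0.7] w 0.164
```

Emit:
{"op": "move_arm", "data": {"gripper": [0.3,0.3,0.3,0.3,0.3], "xyz": [[0,0,-3],[0,0,-4.5],[0,0,-4.5],[0,0,-4.5],[0,0,-4.5]], "twist": [0,0,-0.11,-0.23,-0.35]}}

```text
t: 13.68
eef_pos: [0.4901, 0.0847, 0.2668]
tool_rot: [0.001, 0.5, 0.866, 0.001]
contact_force: [0.0, -0.6, -0.6]
gripper_width: 0.301
```

Emit:
{"op": "move_arm", "data": {"gripper": [0.3,0.3,0.3,0.3,0.3], "xyz": [[0.1,-0.2,0],[0.1,-0.2,0],[0.1,-0.2,0],[0.1,-0.2,0],[0.1,-0.2,0]], "twist": [-0.12,-0.24,-0.36,-0.48,-0.6]}}

```text
t: 14.1
eef_pos: [0.4877, 0.0844, 0.2665]
tool_rot: [0.001, 0.222, 0.975, 0.0]
contact_force: [-0.3, -0.4, -0.8]
gripper_width: 0.299
```

Emit:
{"op": "move_arm", "data": {"gripper": [0.3,0.3,0.3,0.3,0.3], "xyz": [[0,0,0],[0,0,0],[0,0,0],[0,0,0],[0,0,0]], "twist": [-0.12,-0.24,-0.36,-0.48,-0.6]}}

```text
t: 14.52
eef_pos: [0.4877, 0.0844, 0.2664]
tool_rot: [0.001, -0.076, 0.997, -0.0]
contact_force: [0.3, -1.2, -0.5]
gripper_width: 0.3
```

Emit:
{"op": "move_arm", "data": {"gripper": [0.3,0.3,0.3,0.3,0.3], "xyz": [[0,0,0],[0,0,0],[0,0,0],[0,0,0],[0,0,0]], "twist": [-0.12,-0.24,-0.36,-0.48,-0.6]}}

```text
t: 14.93
eef_pos: [0.4877, 0.0844, 0.2664]
tool_rot: [0.001, -0.368, 0.93, -0.0]
contact_force: [0.3, 0.0, -0.6]
gripper_width: 0.299
```

Emit:
{"op": "move_arm", "data": {"gripper": [0.3,0.3,0.3,0.3,0.3], "xyz": [[0,0,0],[0,0,0],[0,0,0],[0,0,0],[0,0,0]], "twist": [-0.12,-0.24,-0.36,-0.48,-0.6]}}

```text
t: 15.35
eef_pos: [0.4877, 0.0844, 0.2664]
tool_rot: [0.001, -0.626, 0.78, -0.0]
contact_force: [-0.2, 0.2, 0.2]
gripper_width: 0.298
```

Emit:
{"op": "move_arm", "data": {"gripper": [0.3,0.3,0.3,0.3,0.3], "xyz": [[0,0,0],[0,0,0],[0,0,0],[0,0,0],[0,0,0]], "twist": [-0.12,-0.24,-0.29,-0.29,-0.29]}}

```text
t: 15.77
eef_pos: [0.4875, 0.0839, 0.2663]
tool_rot: [-0.001, 0.729, -0.684, 0.0]
contact_force: [0.3, -0.2, -0.2]
gripper_width: 0.301
```

```bash
python3 chk.py c9; python3 -c "
from plan import *
print(load())"
```

```text
t 15.77 p [0.4875 0.0839 0.2663] toolx -86.4 q [-0.43  0.22  0.15  2.03 -0.04  0.89  2.95] F [ 0.3 -0.2 -0.2] w 0.301
(array([0.48675431, 0.08583485, 0.26630585]), -1.5028141087944435)
```

View pics/c9.png

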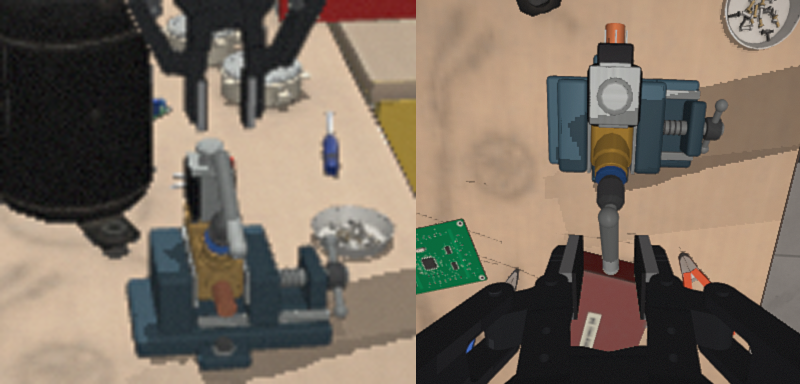

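Emit:
{"op": "move_arm", "data": {"gripper": [0.3,0.3,0.3,0.16,0.16], "xyz": [[0,0,3],[0,0,4.5],[0,0,4.5],[0,0,4.5],[0,0,4.5]], "twist": [0,0,0,0,0]}}

```text
t: 16.28
eef_pos: [0.4877, 0.0846, 0.222]
tool_rot: [-0.0, 0.73, -0.684, 0.0]
contact_force: [-0.5, 0.5, 0.6]
gripper_width: 0.161
```

```bash
python3 chk.py c10; python3 -c "
from plan import *
p,f=load(); save(p-np.array([0,0,.045]),f)"; python3 stroke.py 3.12 6.2 1
```

```text
t 16.28 p [0.4877 0.0846 0.222 ] toolx -86.2 q [-0.39  0.29  0.11  2.07 -0.04  0.79  2.95] F [-0.5  0.5  0.6] w 0.161
--th [3.22 3.31 3.41 3.51 3.62]
[[-0.0, 0.25, 0.0], [-0.05, 0.45, 0.0], [-0.1, 0.7, 0.05], [-0.15, 0.9, 0.1], [-0.25, 1.15, 0.15]]
[np.float64(0.12), np.float64(0.24), np.float64(0.36), np.float64(0.48), np.float64(0.59)]
--th [3.73 3.84 3.96 4.09 4.22]
[[0.0, 0.25, 0.1], [0.05, 0.5, 0.2], [0.0, 0.75, 0.3], [-0.05, 1.0, 0.45], [-0.15, 1.3, 0.6]]
[np.float64(0.12), np.float64(0.24), np.float64(0.36), np.float64(0.48), np.float64(0.59)]
--th [4.35 4.49 4.63 4.78 4.92]
[[0.0, 0.25, 0.15], [-0.0, 0.55, 0.35], [-0.05, 0.8, 0.55], [-0.2, 1.05, 0.75], [-0.35, 1.3, 0.95]]
[np.float64(0.12), np.float64(0.24), np.float64(0.36), np.float64(0.48), np.float64(0.59)]
--th [5.06 5.2  5.33 5.45 5.57]
[[-0.05, 0.25, 0.2], [-0.15, 0.5, 0.35], [-0.25, 0.75, 0.55], [-0.4, 1.0, 0.65], [-0.6, 1.2, 0.8]]
[np.float64(0.12), np.float64(0.24), np.float64(0.36), np.float64(0.48), np.float64(0.59)]
--th [5.69 5.8  5.9  6.   6.1 ]
[[-0.05, 0.2, 0.1], [-0.15, 0.45, 0.15], [-0.25, 0.65, 0.2], [-0.4, 0.9, 0.25], [-0.55, 1.05, 0.3]]
[np.float64(0.12), np.float64(0.24), np.float64(0.36), np.float64(0.48), np.float64(0.59)]
--th [6.2]
[[-0.0, 0.25, 0.05]]
[np.float64(0.12)]
```

View pics/c10.png

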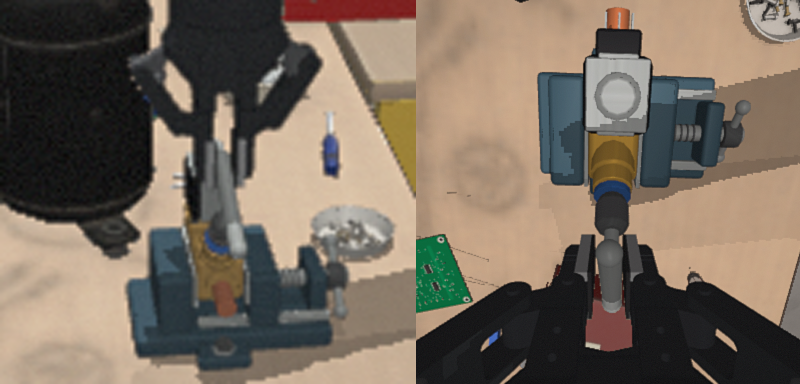

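Emit:
{"op": "move_arm", "data": {"gripper": [0.16,0.16,0.16,0.16,0.16], "xyz": [[0,0.25,0],[-0.05,0.45,0],[-0.1,0.7,0.05],[-0.15,0.9,0.1],[-0.25,1.15,0.15]], "twist": [0.12,0.24,0.36,0.48,0.59]}}

```text
t: 16.8
eef_pos: [0.477, 0.0861, 0.2213]
tool_rot: [0.002, -0.497, 0.868, -0.001]
contact_force: [1.9, -1.9, 2.1]
gripper_width: 0.163
```

Emit:
{"op": "move_arm", "data": {"gripper": [0.16,0.16,0.16,0.16,0.16], "xyz": [[0,0.25,0.1],[0.05,0.5,0.2],[0,0.75,0.3],[-0.05,1.0,0.45],[-0.15,1.3,0.6]], "twist": [0.12,0.24,0.36,0.48,0.59]}}

```text
t: 17.22
eef_pos: [0.4659, 0.0932, 0.2151]
tool_rot: [0.001, -0.223, 0.975, -0.0]
contact_force: [0.4, -4.6, 1.9]
gripper_width: 0.164
```

Emit:
{"op": "move_arm", "data": {"gripper": [0.16,0.16,0.16,0.16,0.16], "xyz": [[0,0.25,0.15],[0,0.55,0.35],[-0.05,0.8,0.55],[-0.2,1.05,0.75],[-0.35,1.3,0.95]], "twist": [0.12,0.24,0.36,0.48,0.59]}}

```text
t: 17.63
eef_pos: [0.4616, 0.1059, 0.2045]
tool_rot: [-0.001, 0.07, 0.998, -0.001]
contact_force: [-2.7, -6.1, -0.9]
gripper_width: 0.159
```

```bash
python3 chk.py c11
```

```text
t 17.63 p [0.4616 0.1059 0.2045] toolx 172.0 q [-0.74  0.3   0.45  2.14 -0.19  0.74  1.27] F [-2.7 -6.1 -0.9] w 0.159
```

View pics/c11.png

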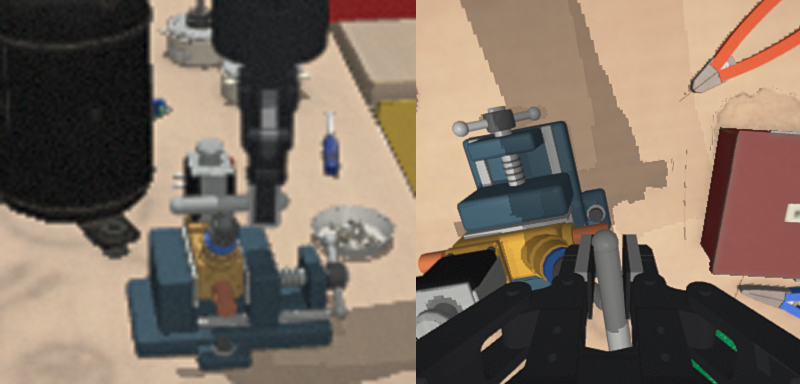

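Emit:
{"op": "move_arm", "data": {"gripper": [0.16,0.16,0.16,0.16,0.16], "xyz": [[-0.05,0.25,0.2],[-0.15,0.5,0.35],[-0.25,0.75,0.55],[-0.4,1.0,0.65],[-0.6,1.2,0.8]], "twist": [0.12,0.24,0.36,0.48,0.59]}}

```text
t: 18.15
eef_pos: [0.4678, 0.1176, 0.1957]
tool_rot: [-0.002, 0.355, 0.935, -0.001]
contact_force: [-5.8, -2.8, -3.7]
gripper_width: 0.16
```

Emit:
{"op": "move_arm", "data": {"gripper": [0.16,0.16,0.16,0.16,0.16], "xyz": [[-0.05,0.2,0.1],[-0.15,0.45,0.15],[-0.25,0.65,0.2],[-0.4,0.9,0.25],[-0.55,1.05,0.3]], "twist": [0.12,0.24,0.36,0.48,0.59]}}

```text
t: 18.57
eef_pos: [0.479, 0.1231, 0.1927]
tool_rot: [-0.002, 0.611, 0.792, -0.001]
contact_force: [-4.3, 0.8, -4.0]
gripper_width: 0.164
```

Emit:
{"op": "move_arm", "data": {"gripper": [0.16,0.16], "xyz": [[0,0.25,0.05],[0,0.25,0.05]], "twist": [0.12,0.12]}}

```text
t: 18.73
eef_pos: [0.4822, 0.1238, 0.1923]
tool_rot: [-0.001, 0.657, 0.754, -0.001]
contact_force: [-4.0, 0.5, -2.6]
gripper_width: 0.161
```

```bash
python3 chk.py c12; python3 stroke.py 6.2 6.6 1
```

```text
t 18.73 p [0.4822 0.1238 0.1923] toolx 97.9 q [-0.97  0.42  0.74  2.11 -0.42  0.76  0.18] F [-4.   0.5 -2.6] w 0.161
--th [6.28 6.36 6.44 6.52 6.6 ]
[[-0.0, 0.15, -0.0], [-0.05, 0.35, -0.0], [-0.1, 0.55, -0.05], [-0.15, 0.75, -0.05], [-0.2, 0.9, -0.1]]
[np.float64(0.1), np.float64(0.19), np.float64(0.29), np.float64(0.39), np.float64(0.48)]
```

View pics/c12.png

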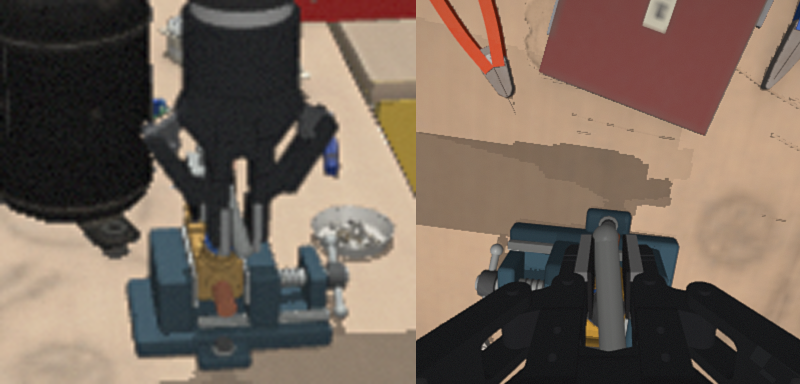

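Force is still the running 4–5 N; go on in small steps to find the stop.

Emit:
{"op": "move_arm", "data": {"gripper": [0.16,0.16,0.16], "xyz": [[0,0.15,0],[-0.05,0.35,0],[-0.05,0.35,0]], "twist": [0.1,0.19,0.19]}}

```text
t: 19.08
eef_pos: [0.4865, 0.1235, 0.1926]
tool_rot: [-0.001, 0.725, 0.689, -0.0]
contact_force: [-3.6, 1.5, -2.7]
gripper_width: 0.157
```

```bash
python3 - <<'E'
from plan import *
import json
p,f=pose(6.36,flip=1)
# recompute cmd: end of stroke(6.2) then the row sent
R,pm=tool(); 
pc,fc=pose(6.2,flip=1); RR=Rt(fc); save(pc+RR@np.array([-.0005,.0035,0]),fc-.19); print(load(),p,f,pm)
E
python3 stroke.py 6.36 6.6 1
```

```text
(array([0.48635153, 0.12447851, 0.19304037]), 1.5190617143855152) [0.48665001 0.1246134  0.19299164] 1.5139423974106554 [0.48650698 0.12347983 0.19263139]
--th [6.44 6.52 6.6 ]
[[0.0, 0.2, -0.0], [-0.0, 0.4, -0.0], [-0.05, 0.6, -0.05]]
[np.float64(0.1), np.float64(0.2), np.float64(0.29)]
```

Emit:
{"op": "move_arm", "data": {"gripper": [0.16,0.16,0.16], "xyz": [[0,0.2,0],[0,0.3,0],[0,0.3,0]], "twist": [0.1,0.15,0.15]}}

```text
t: 19.33
eef_pos: [0.4876, 0.123, 0.1922]
tool_rot: [-0.002, 0.774, 0.634, -0.002]
contact_force: [-10.5, -0.0, 3.5]
gripper_width: 0.159
```

```bash
python3 chk.py c13;python3 -c "
import cv2
cv2.imwrite('pics/c13z.png',cv2.resize(cv2.imread('pics/c13w.png')[90:384,140:370],None,fx=2,fy=2))"
```

```text
t 19.33 p [0.4876 0.123  0.1922] toolx 78.7 q [-1.02  0.46  0.83  2.1  -0.49  0.79 -0.08] F [-10.5  -0.    3.5] w 0.159
```

View pics/c13z.png

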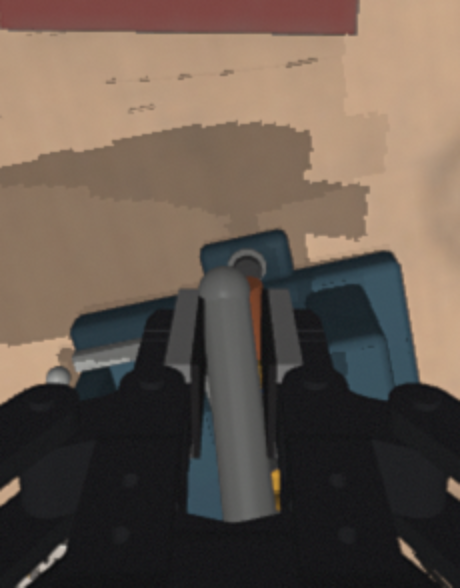

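Emit:
{"op": "move_arm", "data": {"gripper": [0.16,0.16,0.16], "xyz": [[0,0.15,0],[0,0.3,0],[0,0.3,0]], "twist": [-0.05,-0.1,-0.1]}}

```text
t: 19.68
eef_pos: [0.4889, 0.1233, 0.1921]
tool_rot: [-0.004, 0.739, 0.674, -0.003]
contact_force: [-16.7, 3.5, 8.0]
gripper_width: 0.159
```

```bash
python3 th.py 252.5 232.5 265 342 6.2;  python3 chk.py c14
```

```text
(array([6.26637744e+00, 4.42889187e-03, 3.25993787e-05]), (array([252.48576491, 233.72799365]), array([270.8317815 , 397.13833303])))
t 19.73 p [0.4888 0.1233 0.1921] toolx 84.6 q [-1.    0.45  0.8   2.09 -0.47  0.79  0.  ] F [-16.7   3.3   7.3] w 0.159
```

View pics/c14.png

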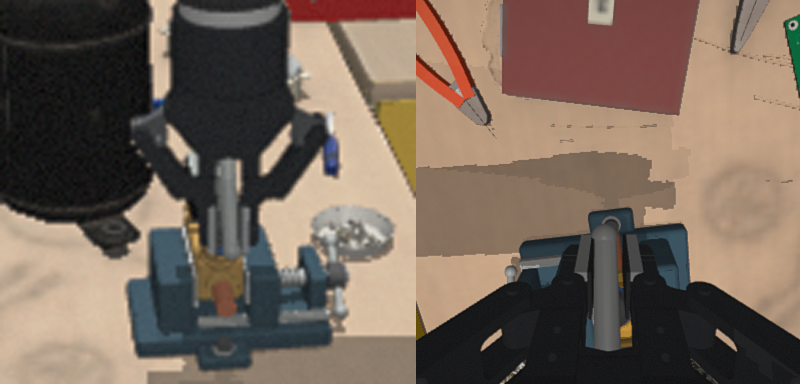

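Emit:
{"op": "move_arm", "data": {"gripper": [0.16,0.35,0.35,0.35,0.35], "xyz": [[0,-0.45,0],[0,-0.45,0],[0,-0.45,-3],[0,-0.45,-7],[0,-0.45,-10]], "twist": [0,0,0,0,0]}}

```text
t: 20.25
eef_pos: [0.4904, 0.1221, 0.2957]
tool_rot: [0.002, 0.742, 0.671, 0.002]
contact_force: [1.4, 1.3, 0.9]
gripper_width: 0.346
```

```bash
python3 - <<'E'
from plan import *
st()
d=snap('wrist','w20'); e=snap('side','s20')
n,v,u=fr(AL)
for c in ('wrist','side'):
  for k in ['tap_bar','groove','port']:
    print(c,k,[(np.round(x['centre'],4).tolist(),round(x['p'],2)) for x in spot_point(k,c)[:1]])
a=cv2.resize(cv2.imread('pics/s20.png')[150:270,220:350],(416,384),interpolation=cv2.INTER_CUBIC)
cv2.imwrite('pics/c20.png',np.hstack([a,cv2.imread('pics/w20.png')[:,64:448]]))
to((.478,-.15,.2))
E
```

```text
t 20.25 p [0.4904 0.1221 0.2957] toolx 84.3 q [-1.15  0.29  0.95  2.01 -0.28  0.97 -0.16] F [1.4 1.3 0.9] w 0.346
wrist tap_bar [([0.485, 0.1032, 0.1443], 0.74)]
wrist groove [([0.4893, 0.0093, 0.1315], 0.65)]
wrist port [([0.4857, 0.0649, 0.0905], 0.92)]
side tap_bar [([0.4844, 0.1082, 0.1435], 0.67)]
side groove [([0.4841, 0.012, 0.1277], 0.9)]
side port [([0.4862, 0.0679, 0.0964], 0.79)]
shift cm [-27.21   1.77   9.21]
```

View pics/c20.png

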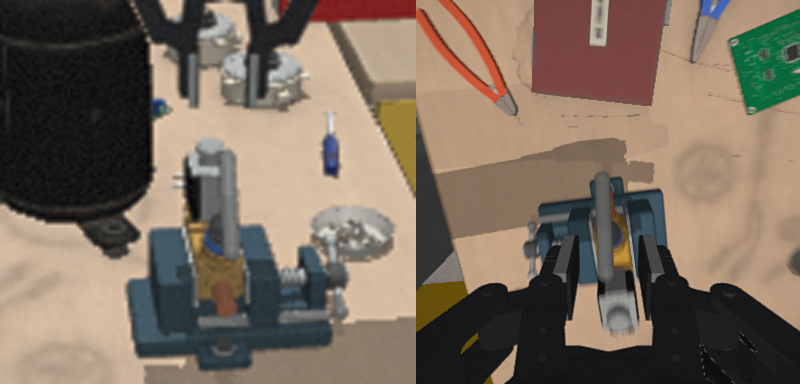

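```bash
python3 - <<'E'
from plan import *
d=snap('wrist','w21')
np.save('d21.npy',d,allow_pickle=True)
r=cut_out('tap_bar','wrist'); m=r[0]['pixels'].astype(np.uint8); c,_=cv2.findContours(m,0,2)
z=cv2.resize(cv2.imread('pics/w21.png')[150:350,160:360],None,fx=3,fy=3,interpolation=cv2.INTER_CUBIC)
for k in c: cv2.polylines(z,[((k-[160,150])*3).astype(np.int32)],True,(0,0,255),1)
cv2.imwrite('pics/w21z.png',z)
E
```

```text
(no output)
```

View pics/w21z.png

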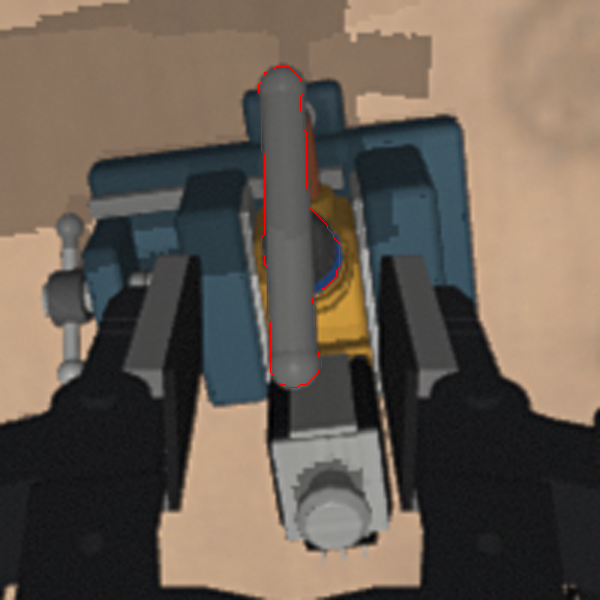

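```bash
python3 - <<'E'
from th import *
d=np.load('d21.npy',allow_pickle=True).item()
A=np.array([282,86])/3+[160,150]; B=np.array([296,362])/3+[160,150]
print(est(d,[A,B],6.2),A,B)
E
```

```text
(array([ 6.34459619e+00,  1.52588200e-03, -8.23174329e-05]), (array([253.80235725, 177.86794228]), array([258.41349793, 268.34189083]))) [254.         178.66666667] [258.66666667 270.66666667]
```

Emit:
{"op": "move_arm", "data": {"gripper": [0.45,0.45,0.45,0.45,0.45], "xyz": [[-4,0,0],[-8,-0.3,0.5],[-12,-0.6,1],[-16,-0.9,1.5],[-20,-1,2]], "twist": [0.12,0.24,0.36,0.48,0.6]}}

```text
t: 21.17
eef_pos: [0.4569, -0.0767, 0.2721]
tool_rot: [-0.0, 0.908, 0.418, -0.0]
contact_force: [0.5, 0.6, -0.2]
gripper_width: 0.448
```

```bash
python3 -c "
from h import *
st(); to((.45,-.17,.2))"
```

```text
t 21.17 p [ 0.4569 -0.0767  0.2721] toolx 49.5 q [-0.91  0.3   1.14  2.13 -0.34  0.92 -0.28] F [ 0.5  0.6 -0.2] w 0.448
shift cm [-7.54  5.55  7.21]
```

Emit:
{"op": "move_arm", "data": {"gripper": [0.45,0.45,0.45,0.45,0.45], "xyz": [[-2,1.5,1.5],[-4,3,3],[-6,4.5,4.5],[-7,5.5,6],[-7,5.5,7]], "twist": [0.12,0.24,0.36,0.48,0.6]}}

```text
t: 21.58
eef_pos: [0.4537, -0.1676, 0.2015]
tool_rot: [0.001, 0.992, 0.129, -0.001]
contact_force: [0.9, -0.5, -0.0]
gripper_width: 0.453
```

Emit:
{"op": "move_arm", "data": {"gripper": [0.45,0.45,0.45,0.45], "xyz": [[0,0,0],[0,0,0],[0,0,0],[0,0,0]], "twist": [0.12,0.24,0.36,0.4]}}

```text
t: 21.92
eef_pos: [0.4545, -0.1642, 0.2019]
tool_rot: [0.001, 0.998, -0.069, -0.001]
contact_force: [0.2, -0.0, -0.5]
gripper_width: 0.453
```

```bash
python3 - <<'E'
from plan import *
st()
d=snap('wrist','w22'); np.save('d22.npy',d,allow_pickle=True)
for k in ['clip','clip_eye','clip_tab']:
    print(k,[(np.round(x['centre'],4).tolist(),round(x['p'],2)) for x in spot_point(k,'wrist')[:2]])
    print(k,'top',[(np.round(x['centre'],4).tolist(),round(x['p'],2)) for x in spot_point(k,'top')[:2]])
E
```

```text
t 21.92 p [ 0.4545 -0.1642  0.2019] toolx -7.9 q [-0.67  0.6   1.2   2.15 -0.74  0.9  -0.73] F [ 0.2 -0.  -0.5] w 0.453
clip [([0.4891, -0.1907, 0.003], 0.62)]
clip top [([0.4846, -0.1897, -0.0024], 0.5)]
clip_eye [([0.4842, -0.19, -0.002], 0.73)]
clip_eye top [([0.4796, -0.1897, 0.0021], 0.52)]
clip_tab [([0.4532, -0.1858, 0.024], 0.79)]
clip_tab top [([0.4534, -0.1865, 0.0227], 0.39)]
```

View pics/w22.png

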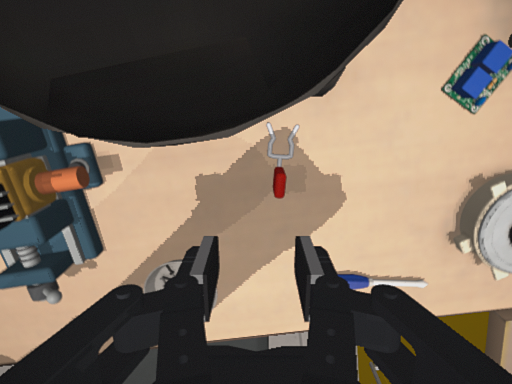

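```bash
python3 - <<'E'
from h import *
def back(d,u,v,z):
    R=np.array(d['R']);t=np.array(d['t']);o=-R.T@t; r=R.T@np.array([(u-d['cx'])/d['fx'],(v-d['cy'])/d['fy'],1]); k=(z-o[2])/r[2]; return np.round(o+k*r,3)
s=read_camera('side'); t=read_camera('top'); w=np.load('d22.npy',allow_pickle=True).item()
print('side base front',back(s,242,217,0),back(s,222,212,0),back(s,268,205,0))
for z in (0,.1,.2): print('side top rim L/R',z,back(s,217,150,z),back(s,268,150,z),'top near',back(t,284,208,z),'left',back(t,262,185,z),'right',back(t,318,180,z))
for z in (0,.02,.1,.15,.2): print('wrist edge',z,back(w,230,130,z),back(w,320,90,z),back(w,390,10,z))
for n in ['eye','tab']: pass
print('eye',back(w,281,147,.004),'tab top',back(w,280,176,.03),back(w,280,192,.03))
print('arm ends',back(w,268,125,.002),back(w,297,126,.002))
im=cv2.imread('pics/w22.png')[100:220,220:340]; cv2.imwrite('pics/w22z.png',cv2.resize(im,None,fx=5,fy=5,interpolation=cv2.INTER_CUBIC))
E
```

```text
side base front [ 0.597 -0.141  0.   ] [ 0.656 -0.176  0.   ] [ 0.517 -0.208  0.   ]
side top rim L/R 0 [ 0.697 -0.71   0.   ] [ 0.485 -0.688  0.   ] top near [ 0.524 -0.16   0.   ] left [ 0.594 -0.091  0.   ] right [ 0.614 -0.266  0.   ]
side top rim L/R 0.1 [ 0.677 -0.438  0.1  ] [ 0.502 -0.419  0.1  ] top near [ 0.519 -0.149  0.1  ] left [ 0.583 -0.086  0.1  ] right [ 0.6   -0.245  0.1  ]
side top rim L/R 0.2 [ 0.657 -0.165  0.2  ] [ 0.518 -0.151  0.2  ] top near [ 0.514 -0.138  0.2  ] left [ 0.571 -0.081  0.2  ] right [ 0.587 -0.224  0.2  ]
wrist edge 0 [ 0.503 -0.149  0.   ] [ 0.526 -0.229  0.   ] [ 0.577 -0.287  0.   ]
wrist edge 0.02 [ 0.505 -0.151  0.02 ] [ 0.526 -0.225  0.02 ] [ 0.574 -0.279  0.02 ]
wrist edge 0.1 [ 0.514 -0.159  0.1  ] [ 0.528 -0.209  0.1  ] [ 0.561 -0.246  0.1  ]
wrist edge 0.15 [ 0.52  -0.164  0.15 ] [ 0.53 -0.2   0.15] [ 0.553 -0.226  0.15 ]
wrist edge 0.2 [ 0.525 -0.169  0.2  ] [ 0.531 -0.19   0.2  ] [ 0.545 -0.205  0.2  ]
eye [ 0.483 -0.191  0.004] tab top [ 0.465 -0.186  0.03 ] [ 0.451 -0.185  0.03 ]
arm ends [ 0.503 -0.182  0.002] [ 0.499 -0.207  0.002]
```

View pics/w22z.png

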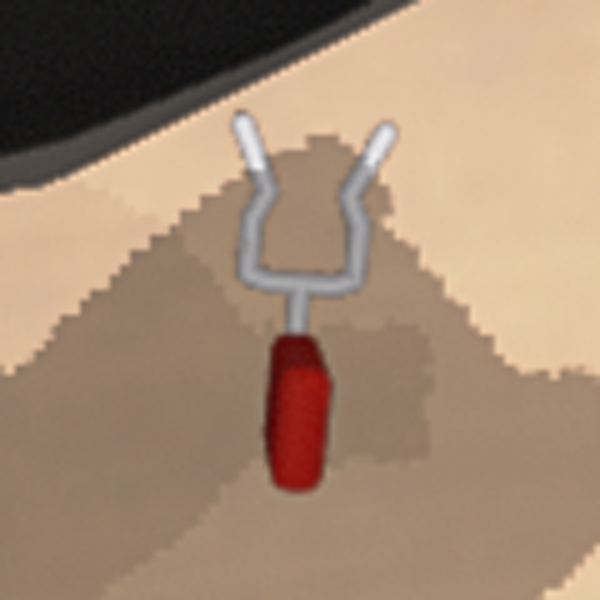

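Emit:
{"op": "move_arm", "data": {"gripper": [0.45,0.45,0.45,0.45,0.45], "xyz": [[0,0.5,0],[0,1,0],[0,1.5,0],[0,2,0],[0,2.2,0]], "twist": [-0.12,-0.24,-0.36,-0.48,-0.6]}}

```text
t: 22.78
eef_pos: [0.4517, -0.1865, 0.2029]
tool_rot: [0.0, 0.972, 0.235, 0.0]
contact_force: [0.4, 0.0, 0.2]
gripper_width: 0.449
```

Emit:
{"op": "move_arm", "data": {"gripper": [0.45,0.45,0.45,0.45,0.45], "xyz": [[0,0,0],[0,0,0],[0,0,0],[0,0,0],[0,0,0]], "twist": [-0.12,-0.24,-0.36,-0.48,-0.6]}}

```text
t: 23.2
eef_pos: [0.4518, -0.1859, 0.2029]
tool_rot: [0.0, 0.859, 0.512, 0.0]
contact_force: [-0.2, -0.5, 1.5]
gripper_width: 0.451
```

Emit:
{"op": "move_arm", "data": {"gripper": [0.45,0.45,0.45,0.45,0.45], "xyz": [[0,0,0],[0,0,0],[0,0,0],[0,0,0],[0,0,0]], "twist": [-0.12,-0.24,-0.36,-0.48,-0.6]}}

```text
t: 23.62
eef_pos: [0.4518, -0.186, 0.2029]
tool_rot: [0.0, 0.67, 0.743, 0.0]
contact_force: [-0.1, -0.5, -0.7]
gripper_width: 0.454
```

Emit:
{"op": "move_arm", "data": {"gripper": [0.45,0.45,0.45,0.45,0.45], "xyz": [[0,0,0],[0,0,0],[0,0,0],[0,0,0],[0,0,0]], "twist": [-0.12,-0.24,-0.36,-0.48,-0.6]}}

```text
t: 24.03
eef_pos: [0.4518, -0.186, 0.2029]
tool_rot: [0.0, 0.42, 0.907, 0.0]
contact_force: [0.5, -0.4, 0.5]
gripper_width: 0.449
```

Emit:
{"op": "move_arm", "data": {"gripper": [0.45,0.45,0.45,0.45,0.45], "xyz": [[0,0,0],[0,0,0],[0,0,0],[0,0,0],[0,0,0]], "twist": [-0.12,-0.24,-0.36,-0.48,-0.6]}}

```text
t: 24.45
eef_pos: [0.4518, -0.186, 0.2029]
tool_rot: [0.0, 0.133, 0.991, 0.0]
contact_force: [1.2, 0.0, -0.1]
gripper_width: 0.451
```

Emit:
{"op": "move_arm", "data": {"gripper": [0.45,0.45,0.45], "xyz": [[0,0,0],[0,0,0],[0,0,0]], "twist": [-0.12,-0.14,-0.14]}}

```text
t: 24.7
eef_pos: [0.4517, -0.1861, 0.2028]
tool_rot: [0.0, 0.068, 0.998, 0.0]
contact_force: [-0.0, 0.1, 0.8]
gripper_width: 0.45
```

```bash
python3 - <<'E'
from plan import *
st()
d=snap('wrist','w23'); np.save('d23.npy',d,allow_pickle=True)
for k in ['clip','clip_eye','clip_tab']:
    print(k,[(np.round(x['centre'],4).tolist(),round(x['p'],2)) for x in spot_point(k,'wrist')[:2]])
E
```

```text
t 24.7 p [ 0.4517 -0.1861  0.2028] toolx 172.2 q [-0.05  0.32  0.37  2.11 -0.17  0.74  1.87] F [-0.   0.1  0.8] w 0.45
clip [([0.4854, -0.1926, -0.0012], 0.72)]
clip_eye [([0.4868, -0.1897, -0.0023], 0.86)]
clip_tab [([0.454, -0.1838, 0.0209], 0.78)]
```

View pics/w23.png

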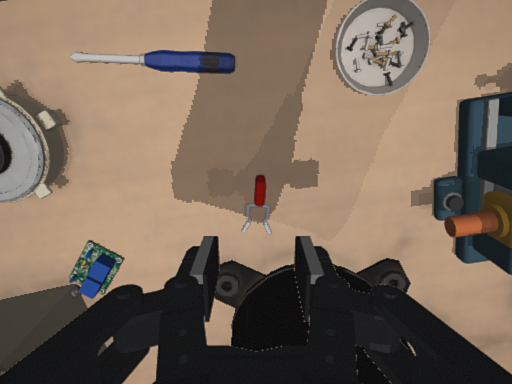

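Emit:
{"op": "move_arm", "data": {"gripper": [0.45,0.45,0.45,0.45,0.45], "xyz": [[-0.2,0.1,3],[-0.2,0.1,6],[-0.2,0.1,9],[-0.2,0.1,9],[-0.2,0.1,9]], "twist": [0,0,0,0,0]}}

```text
t: 25.32
eef_pos: [0.453, -0.185, 0.1119]
tool_rot: [-0.002, 0.067, 0.998, 0.0]
contact_force: [-0.2, -0.2, 0.0]
gripper_width: 0.449
```

```bash
python3 - <<'E'
from plan import *
st()
d=snap('wrist','w24'); np.save('d24.npy',d,allow_pickle=True)
for k in ['clip_eye','clip_tab']:
    r=spot_point(k,'wrist'); print(k,[(np.round(x['centre'],4).tolist(),round(x['p'],2)) for x in r[:1]])
r=cut_out('clip','wrist'); print(len(r))
z=cv2.imread('pics/w24.png')
for k in [(.454,-.1853,.03),(.454,-.1853,.0),(.4827,-.1894,.002)]:
    u=proj(d,k); cv2.circle(z,(int(u[0]),int(u[1])),3,(0,255,0),1); print(u)
cv2.imwrite('pics/w24.png',z)
E
```

```text
t 25.32 p [ 0.453  -0.185   0.1119] toolx 172.3 q [ 0.01  0.48  0.3   2.15 -0.27  0.55  1.95] F [-0.2 -0.2  0. ] w 0.449
clip_eye []
clip_tab [([0.4543, -0.1849, 0.0182], 0.58)]
1
(np.float64(257.46986402444276), np.float64(241.80744646427337))
(np.float64(257.3304131804135), np.float64(220.19502330979446))
(np.float64(256.90928571938963), np.float64(262.2157517550005))
```

View pics/w24.png

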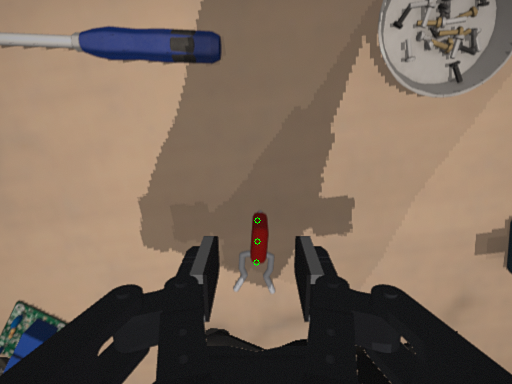

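Emit:
{"op": "move_arm", "data": {"gripper": [0.45,0.45,0.45,0.2,0.05], "xyz": [[0,0,1.5],[0,0,3.4],[0,0,3.4],[0,0,3.4],[0,0,3.4]], "twist": [0,0,0,0,0], "squeeze": 40}}

```text
t: 25.93
eef_pos: [0.4545, -0.1854, 0.0799]
tool_rot: [0.001, 0.067, 0.998, -0.0]
contact_force: [-0.2, -0.0, -0.5]
gripper_width: 0.175
```

Emit:
{"op": "move_arm", "data": {"gripper": [0.03,0.03,0.03], "xyz": [[0,0,0],[0,0,0],[0,0,0]], "twist": [0,0,0], "squeeze": 40}}

```text
t: 26.18
eef_pos: [0.4547, -0.1855, 0.0799]
tool_rot: [0.001, 0.067, 0.998, -0.0]
contact_force: [-1.6, 0.9, 8.1]
gripper_width: 0.095
```

```bash
python3 - <<'E'
from plan import *
st(); d=snap('wrist','w25'); d=snap('top','t25')
cv2.imwrite('pics/t25.png',cv2.resize(cv2.imread('pics/t25.png')[180:280,230:350],None,fx=5,fy=5,interpolation=cv2.INTER_CUBIC))
E
```

```text
t 26.18 p [ 0.4547 -0.1855  0.0799] toolx 172.4 q [ 0.05  0.54  0.26  2.16 -0.3   0.47  1.98] F [-1.6  0.9  8.1] w 0.095
```

View pics/w25.png

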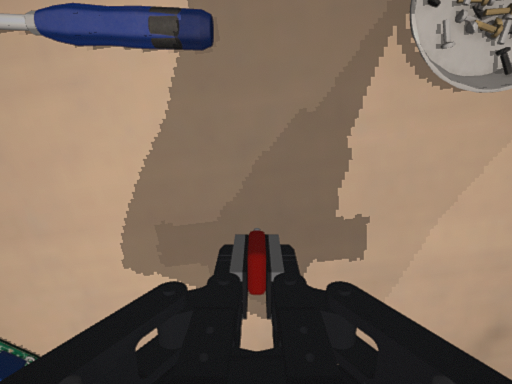

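Emit:
{"op": "move_arm", "data": {"gripper": [0.03,0.03,0.03,0.03,0.03], "xyz": [[0,0,-2],[0,0,-5],[0,0,-9],[0,0,-13],[0,0,-16]], "twist": [0,0,0,0,0], "squeeze": 60}}

```text
t: 26.7
eef_pos: [0.4541, -0.1856, 0.242]
tool_rot: [0.001, 0.067, 0.998, -0.0]
contact_force: [1.3, -0.7, -0.9]
gripper_width: 0.088
```

```bash
python3 - <<'E'
from plan import *
st(); d=snap('wrist','w26')
def back(d,u,v,z):
    R=np.array(d['R']);t=np.array(d['t']);o=-R.T@t; r=R.T@np.array([(u-d['cx'])/d['fx'],(v-d['cy'])/d['fy'],1]); k=(z-o[2])/r[2]; return np.round(o+k*r,4)
for f,p in (('d2.npy',(195/2.7+130,47/2.7)),('d21.npy',(335/3+160,515/3+150))):
    e=np.load(f,allow_pickle=True).item(); print(f,back(e,*p,.1435))
r=spot_point('clip_eye','side'); print([(np.round(x['centre'],4),x['p']) for x in r[:1]])
r=spot_point('clip_tab','side'); print([(np.round(x['centre'],4),x['p']) for x in r[:1]])
sync(); print(load())
E
```

```text
t 26.7 p [ 0.4541 -0.1856  0.242 ] toolx 172.3 q [-0.09  0.26  0.41  2.07 -0.14  0.83  1.84] F [ 1.3 -0.7 -0.9] w 0.088
d2.npy [0.4886 0.0093 0.1435]
d21.npy [0.491  0.0108 0.1435]
[]
[(array([ 0.692 ,  0.2104, -0.002 ]), 0.34)]
(array([ 0.45522452, -0.18550822,  0.24144708]), 3.0084623193030247)
```

View pics/w26.png

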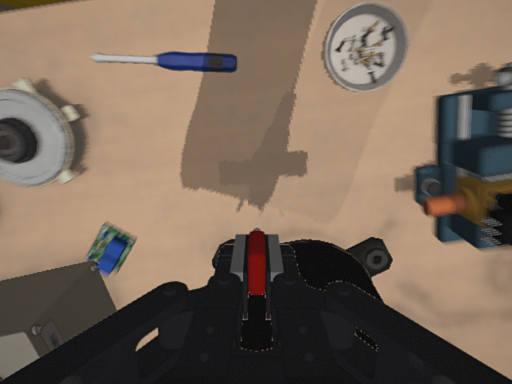

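```bash
python3 - <<'E'
from plan import *
f=np.radians(225); p=np.array([.4448,-.0342,.242]); rows([(p,f)])
E
```

```text
[[3.05, 14.85, -0.05]]
[np.float64(-0.92)]
```

Emit:
{"op": "move_arm", "data": {"gripper": [0.03,0.03,0.03,0.03,0.03], "xyz": [[0.5,2.5,0],[1.2,6,0],[2,9.5,0],[2.6,12.5,0],[3.05,14.85,-0.05]], "twist": [-0.12,-0.24,-0.36,-0.48,-0.6]}}

```text
t: 27.27
eef_pos: [0.4419, -0.0314, 0.238]
tool_rot: [-0.001, -0.235, 0.972, 0.001]
contact_force: [-0.3, 1.1, -0.3]
gripper_width: 0.088
```

Emit:
{"op": "move_arm", "data": {"gripper": [0.03,0.03,0.03,0.03,0.03], "xyz": [[0,0,0],[0,0,0],[0,0,1],[0,0,1.5],[0,0,1.5]], "twist": [-0.12,-0.24,-0.32,-0.32,-0.32]}}

```text
t: 27.68
eef_pos: [0.442, -0.034, 0.2223]
tool_rot: [-0.002, -0.382, 0.924, 0.001]
contact_force: [-0.7, 1.2, -0.7]
gripper_width: 0.091
```

```bash
python3 - <<'E'
from plan import *
st(); p,f=load(); save(p-[0,0,.015],f); print(load()); R,pm=tool()
d=snap('wrist','w27'); e=snap('side','s27'); g=snap('top','t27')
for c in ('side','top','wrist'):
  for k in ('groove','clip_eye','clip_tab'):
    print(c,k,[(np.round(x['centre'],4).tolist(),round(x['p'],2)) for x in spot_point(k,c)[:1]])
h=np.array([.707,.707,0]); print('exp eye',pm+.0285*h-[0,0,.0779], 'tab',pm-[0,0,.0599])
a=cv2.resize(cv2.imread('pics/s27.png')[170:270,230:340],(440,400),interpolation=cv2.INTER_CUBIC)
b=cv2.resize(cv2.imread('pics/t27.png')[180:280,160:250],(360,400),interpolation=cv2.INTER_CUBIC)
cv2.imwrite('pics/c27.png',np.hstack([a,b]))
st()
E
```

```text
t 27.68 p [ 0.442  -0.034   0.2223] toolx -135.1 q [-0.22  0.21  0.18  2.18 -0.05  0.77  2.34] F [-0.7  1.2 -0.7] w 0.091
(array([ 0.44470591, -0.03427377,  0.22694708]), 3.9284623193030246)
side groove [([0.4837, 0.0087, 0.1256], 0.66)]
side clip_eye [([0.4617, -0.0119, 0.1448], 0.64)]
side clip_tab [([0.3531, -0.0769, -0.0049], 0.69)]
top groove [([0.4891, 0.0063, 0.1286], 0.69)]
top clip_eye []
top clip_tab []
wrist groove [([0.4889, 0.0115, 0.1313], 0.58)]
wrist clip_eye []
wrist clip_tab [([0.443, -0.0328, 0.1626], 0.79)]
exp eye [ 0.46213623 -0.01385746  0.14444486] tab [ 0.44198673 -0.03400696  0.16244486]
t 28.28 p [ 0.4435 -0.0339  0.2243] toolx -134.9 q [-0.22  0.2   0.18  2.17 -0.05  0.77  2.35] F [ 0.4 -0.2 -0.8] w 0.086
```

View pics/c27.png

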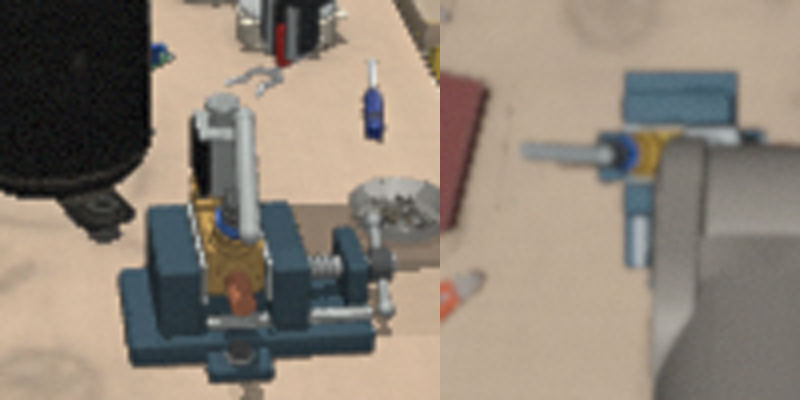

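View pics/w27.png

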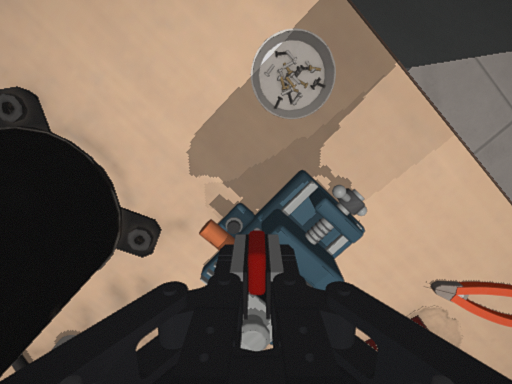

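Emit:
{"op": "move_arm", "data": {"gripper": [0.03,0.03,0.03,0.03], "xyz": [[-0.4,0,0.5],[-0.85,0,1.0],[-0.85,0,1.2],[-0.85,0,1.2]], "twist": [0,0,0,0]}}

```text
t: 28.62
eef_pos: [0.4493, -0.0275, 0.2113]
tool_rot: [-0.001, -0.384, 0.923, 0.0]
contact_force: [-0.5, -0.2, -0.6]
gripper_width: 0.087
```

```bash
cat > c.py <<'E'
from plan import *
o=get_obs(); R,pm=tool(o); f=np.arctan2(R[1,0],R[0,0])+np.pi; h=np.array([np.cos(f),np.sin(f),0]); l=np.array([-h[1],h[0],0])
e=pm+.0285*h-[0,0,.0779]; g=np.array([.489,.010,.1295]); dd=g-e
print('t',o['t'],'head',np.degrees(f)%360,'along mm',1e3*dd@h,'lat',1e3*dd@l,'eye z',e[2]*1e3,'dz',1e3*dd[2],'F',np.round(o['contact_force'],1),'F along',np.round(o['contact_force']@h,1),'tq',np.round(o['torque'],2),'w',round(float(o['gripper_width']),3))
E
python3 c.py
```

```text
t 28.6167 head 45.120878869456305 along mm 26.14627547848075 lat -1.6727090385557932 eye z 133.4299408065471 dz -3.9299408065470995 F [-0.5 -0.2 -0.6] F along -0.5 tq [-0.03  0.01 -0.03] w 0.087
```

Emit:
{"op": "move_arm", "data": {"gripper": [0.03,0.03,0.03], "xyz": [[0,0,0.1],[0,0,0.2],[0,0,0.2]], "twist": [0,0,0]}}

```text
t: 28.87
eef_pos: [0.4493, -0.028, 0.21]
tool_rot: [-0.0, -0.383, 0.924, 0.0]
contact_force: [0.0, -0.4, -0.8]
gripper_width: 0.087
```

Emit:
{"op": "move_arm", "data": {"gripper": [0.03,0.03,0.03], "xyz": [[0,0,0.1],[0,0,0.1],[0,0,0.1]], "twist": [0,0,0]}}

```text
t: 29.12
eef_pos: [0.4494, -0.0279, 0.2092]
tool_rot: [0.0, -0.383, 0.924, 0.0]
contact_force: [-0.9, 0.2, -0.7]
gripper_width: 0.091
```

```bash
python3 c.py
```

```text
t 29.1167 head 45.07149244596963 along mm 26.30702064829707 lat -1.2260307360184843 eye z 131.28494915890877 dz -1.784949158908783 F [-0.9  0.2 -0.7] F along -0.4 tq [-0.03  0.01  0.05] w 0.091
```

Emit:
{"op": "move_arm", "data": {"gripper": [0.03,0.03,0.03], "xyz": [[0,0,0.1],[0,0,0.1],[0,0,0.1]], "twist": [0,0,0]}}

```text
t: 29.37
eef_pos: [0.4494, -0.0279, 0.2082]
tool_rot: [0.0, -0.383, 0.924, 0.0]
contact_force: [0.4, 0.6, -0.7]
gripper_width: 0.09
```

Emit:
{"op": "move_arm", "data": {"gripper": [0.03,0.03,0.03], "xyz": [[0,0,0.1],[0,0,0.1],[0,0,0.1]], "twist": [0,0,0]}}

```text
t: 29.62
eef_pos: [0.4497, -0.0279, 0.2074]
tool_rot: [0.0, -0.383, 0.924, -0.0]
contact_force: [-1.0, -0.0, 3.2]
gripper_width: 0.095
```

```bash
python3 c.py
```

```text
t 29.6167 head 45.0695175908636 along mm 26.12276584788085 lat -1.0429832941331743 eye z 129.49994939825092 dz 5.0601749096435e-05 F [-1.  -0.   3.2] F along -0.7 tq [ 0.04 -0.02 -0.02] w 0.095
```

Emit:
{"op": "move_arm", "data": {"gripper": [0.03,0.03,0.03,0.03,0.03], "xyz": [[0,-0.05,-0.12],[-0.4,-0.05,-0.12],[-0.8,-0.05,-0.12],[-1.2,-0.05,-0.12],[-1.2,-0.05,-0.12]], "twist": [0,0,0,0,0], "squeeze": 80}}

```text
t: 30.03
eef_pos: [0.4592, -0.0194, 0.2084]
tool_rot: [0.0, -0.384, 0.924, -0.0]
contact_force: [1.4, -2.0, -0.4]
gripper_width: 0.087
```

```bash
python3 c.py; python3 -c "
from h import *
snap('wrist','w30'); snap('side','s30')
a=cv2.resize(cv2.imread('pics/s30.png')[170:270,230:340],(440,400),interpolation=cv2.INTER_CUBIC)
b=cv2.resize(cv2.imread('pics/w30.png')[200:384,170:350],(391,400),interpolation=cv2.INTER_CUBIC)[:,:360]
cv2.imwrite('pics/c30.png',np.hstack([a,b]))"
```

```text
t 30.0333 head 45.1095881492023 along mm 13.338785164897756 lat -0.3202405335378751 eye z 130.51559992148745 dz -1.0155999214874478 F [ 1.4 -2.  -0.4] F along -0.4 tq [-0.38 -0.27 -0.08] w 0.087
```

View pics/c30.png

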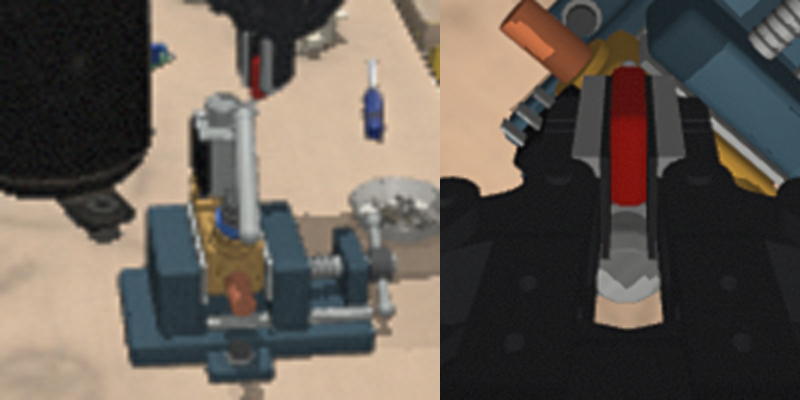

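Emit:
{"op": "move_arm", "data": {"gripper": [0.03,0.03,0.03,0.03,0.03], "xyz": [[-0.3,0,0],[-0.6,0,0],[-0.9,0,0],[-1.2,0,0],[-1.3,0,0]], "twist": [0,0,0,0,0], "squeeze": 80}}

```text
t: 30.55
eef_pos: [0.4679, -0.0102, 0.2085]
tool_rot: [0.0, -0.384, 0.924, -0.0]
contact_force: [0.8, -4.3, 0.4]
gripper_width: 0.086
```

```bash
python3 c.py
```

```text
t 30.55 head 45.104116885017184 along mm 0.7378438795457101 lat -0.6716855993711606 eye z 130.5716920006131 dz -1.0716920006131059 F [ 0.8 -4.3  0.4] F along -2.5 tq [-0.95  0.01 -0.09] w 0.086
```

Emit:
{"op": "move_arm", "data": {"gripper": [0.03,0.03,0.03], "xyz": [[-0.05,-0.07,0],[-0.12,-0.07,0],[-0.12,-0.07,0]], "twist": [0,0,0], "squeeze": 80}}

```text
t: 30.8
eef_pos: [0.4682, -0.0104, 0.2081]
tool_rot: [-0.001, -0.383, 0.924, 0.0]
contact_force: [-1.5, -4.7, -0.5]
gripper_width: 0.085
```

```bash
python3 c.py; python3 -c "
from h import *
snap('wrist','w31'); snap('side','s31')
for c in ('side','wrist'):
  for k in ('clip_eye','groove','clip_tab'): print(c,k,[(np.round(x['centre'],4).tolist(),round(x['p'],2)) for x in spot_point(k,c)[:1]])
a=cv2.resize(cv2.imread('pics/s31.png')[170:270,230:340],(440,400),interpolation=cv2.INTER_CUBIC)
b=cv2.resize(cv2.imread('pics/w31.png')[200:384,170:350],(391,400),interpolation=cv2.INTER_CUBIC)[:,:360]
cv2.imwrite('pics/c31.png',np.hstack([a,b]))"
```

```text
t 30.8 head 45.07357243952515 along mm 0.6536325858244686 lat -0.3458240427252813 eye z 130.1871143519901 dz -0.6871143519900924 F [-1.5 -4.7 -0.5] F along -4.4 tq [-0.85  0.28 -0.05] w 0.085
side clip_eye [([0.4903, 0.0117, 0.1311], 0.52)]
side groove [([0.4814, 0.0116, 0.1273], 0.83)]
side clip_tab [([0.4881, 0.0084, 0.1283], 0.47)]
wrist clip_eye [([0.4665, -0.008, 0.1466], 0.42)]
wrist groove [([0.4885, 0.0116, 0.1304], 0.73)]
wrist clip_tab [([0.4685, -0.0094, 0.1487], 0.59)]
```

View pics/c31.png

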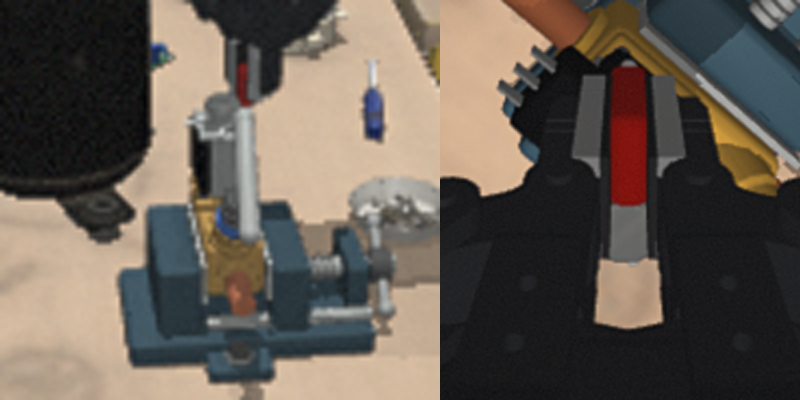

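Emit:
{"op": "move_arm", "data": {"gripper": [0.03,0.03,0.03,0.03], "xyz": [[-0.1,0,0],[-0.2,0,0],[-0.2,0,0],[-0.2,0,0]], "twist": [0,0,0,0], "squeeze": 80}}

```text
t: 31.53
eef_pos: [0.4686, -0.0101, 0.2079]
tool_rot: [-0.002, -0.383, 0.924, 0.0]
contact_force: [-6.3, -7.6, 2.0]
gripper_width: 0.083
```

```bash
python3 c.py
```

```text
t 31.5333 head 45.011313149829675 along mm 0.17109781176577568 lat -0.23173544780656188 eye z 129.98045692175955 dz -0.4804569217595478 F [-6.3 -7.6  2. ] F along -9.8 tq [-1.62  1.38 -0.07] w 0.083
```

Emit:
{"op": "move_arm", "data": {"gripper": [0.03,0.03,0.15,0.3,0.3], "xyz": [[0.15,0,0],[0.25,0,0],[0.25,0,0],[0.25,0,0],[0.25,0,0]], "twist": [0,0,0,0,0], "squeeze": 40}}

```text
t: 31.95
eef_pos: [0.4694, -0.0096, 0.2088]
tool_rot: [0.001, -0.384, 0.923, 0.0]
contact_force: [0.7, -0.4, -0.2]
gripper_width: 0.3
```

Emit:
{"op": "move_arm", "data": {"gripper": [0.35,0.35,0.35,0.35,0.35], "xyz": [[0,0,0],[0,0,-2],[0,0,-5],[0,0,-8],[0,0,-8]], "twist": [0,0,0,0,0]}}

```text
t: 32.37
eef_pos: [0.4714, -0.0101, 0.2937]
tool_rot: [0.005, -0.383, 0.924, -0.001]
contact_force: [0.1, -0.1, 0.1]
gripper_width: 0.349
```

```bash
python3 c.py; python3 -c "
from h import *
d=snap('wrist','w32'); snap('side','s32')
for c in ('side','wrist'):
  for k in ('clip_eye','groove','clip_tab','clip'): print(c,k,[(np.round(x['centre'],4).tolist(),round(x['p'],2)) for x in spot_point(k,c)[:1]])
a=cv2.resize(cv2.imread('pics/s32.png')[170:270,230:340],(440,400),interpolation=cv2.INTER_CUBIC)
b=cv2.resize(cv2.imread('pics/w32.png')[200:384,170:350],(391,400),interpolation=cv2.INTER_CUBIC)[:,:360]
cv2.imwrite('pics/c32.png',np.hstack([a,b]))"
```

```text
t 32.3667 head 45.083378982239324 along mm -1.8227964649678932 lat 1.7752635563790704 eye z 215.7707377606924 dz -86.27073776069241 F [ 0.1 -0.1  0.1] F along 0.1 tq [ 0.03 -0.1   0.09] w 0.349
side clip_eye [([0.4915, 0.0123, 0.1296], 0.63)]
side groove [([0.4857, 0.0137, 0.1286], 0.59)]
side clip_tab []
side clip [([0.4874, 0.0062, 0.125], 0.6)]
wrist clip_eye [([0.4939, 0.013, 0.1256], 0.66)]
wrist groove [([0.4863, 0.0119, 0.1297], 0.93)]
wrist clip_tab [([0.4694, -0.0127, 0.1496], 0.73)]
wrist clip [([0.4934, 0.0083, 0.1271], 0.6)]
```

View pics/c32.png

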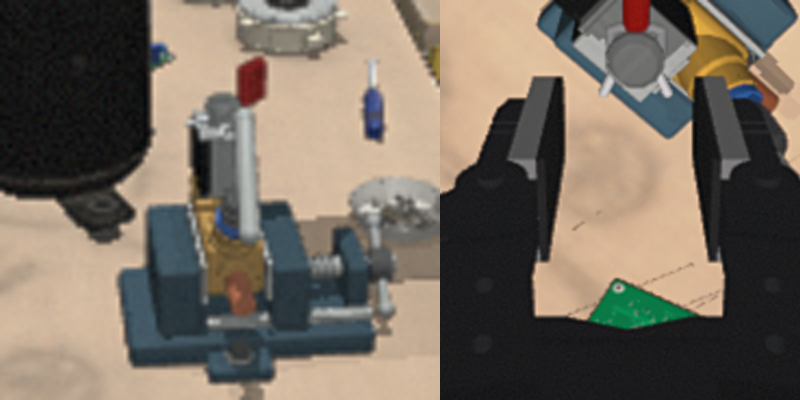

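```bash
python3 - <<'E'
from h import *
d=snap('wrist','w33')
g=np.array([.489,.0100,.1275]); h=np.array([.707,.707,0]); l=np.array([-.707,.707,0])
z=cv2.resize(cv2.imread('pics/w33.png')[130:300,170:350],None,fx=3.3,fy=3.3,interpolation=cv2.INTER_CUBIC)
for p in (g+.019*h+.012*l+[0,0,.002],g+.019*h-.012*l+[0,0,.002],g-.029*h+[0,0,.03],g+[0,0,.016]):
    u=proj(d,p); cv2.circle(z,(int((u[0]-170)*3.3),int((u[1]-130)*3.3)),4,(0,255,0),1)
cv2.imwrite('pics/w33z.png',z)
for k in ('tap_bar',): print([(np.round(x['centre'],4).tolist(),round(x['p'],2)) for x in spot_point(k,'wrist')[:1]])
for n in ['parts_dish','screwdriver_2','run_capacitor_1','cutters','relay_module','green_board']: print(n,[(np.round(x['centre'],3).tolist(),round(x['p'],2)) for x in spot_point(n,'side' if n in('green_board','cutters','run_capacitor_1') else 'top')[:1]])
st()
E
```

```text
[]
parts_dish []
screwdriver_2 [([0.341, -0.254, 0.001], 0.74)]
run_capacitor_1 [([0.773, 0.025, -0.0], 0.93)]
cutters [([0.363, 0.236, 0.0], 0.58)]
relay_module [([0.514, -0.36, -0.003], 0.53)]
green_board [([0.692, 0.21, -0.004], 0.74)]
t 33.27 p [ 0.4684 -0.0106  0.2884] toolx -134.9 q [-0.27  0.15  0.17  2.06 -0.03  0.93  2.28] F [-0.5  0.3 -0.6] w 0.348
```

View pics/w33z.png

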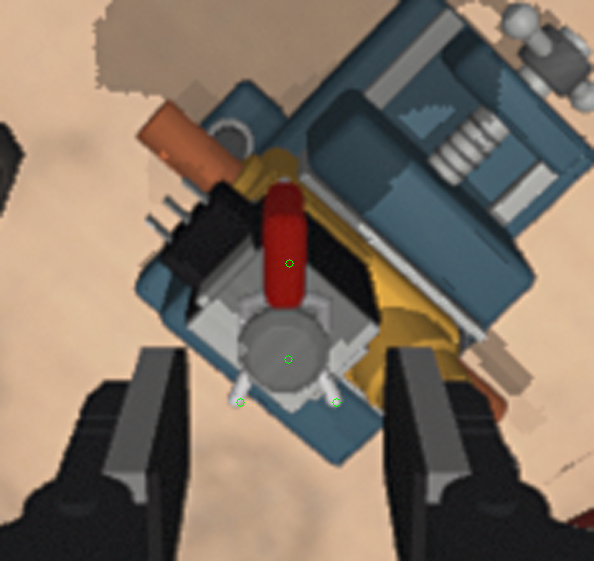

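```bash
python3 -c "
from station import *
print(hand_in())"
```

```text
the job is handed in; nothing more can be done
None
```

The tap is at its stop, the clip is snapped home round the stem, and the job was handed in at about 33 s of the 72 s allowed.

**Tap:** I turned it by cranking one arm of the T-bar between loosely closed fingers. The turns, read from the wrist pictures to about 0.05 rad, were:

| Stroke | Turn (degrees) |
|---|---|
| Forward | about 177–180 |
| Back | about 87 |
| Forward | about 177 |
| Back | about 90–94 |
| Forward | to the firm stop |

- **Stop:** The push rose from about 5 N to 17 N with hardly any further movement. A later picture put the bar about 6.3 rad on from its start, which fits the 6.35 stop.
- **Not confirmed:** I did not confirm the collar's contact with the port by eye.

**Clip:** I gripped it by the red tab, touched it down lightly on the plate to find its height, raised it about 1 mm and pushed it in.
- **Seating:** The push met a firm stop at about 10 N with the eye within 1 mm of the groove axis. After release, the last picture shows both arm tips where they should be when home.
- **Disagreement:** The networks put the eye 2–6 mm off, and I trusted the picture and the force instead.

**Bench:** The screwdriver, capacitor, cutters, relay module and green board are within 4 mm of where they started. The last look missed the dish, which a wrist picture taken just before the clip went in had shown undisturbed. It also missed the tap bar, which was last measured just after its release. The hand was clear of everything when I handed in.

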